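Swap the stop that secures a dish on the display board

TASK

The slim stop locked in the sloping display board's slot cannot reach under the rim to the dish's foot: unlock it with a quarter turn, lift it out and stand it fully home in the holder's empty mortise. Then drop the stop with the wide bumper into the slot between dish and tile, slide it along under the rim until the dish's foot is snug between bumper and end strip, lock it there with a quarter turn and let go. Be gentle with the dish, keep it flat on the board and down at the ledge, and leave the tile, the tall stop and the other wares where they are.

Things in the scene. Friction and masses are not known exactly. Their poses are not given: they have to be found in the camera images.
- board: Wooden display board 454 x 168 mm, leaning back 30 deg, facing the robot, fixed. Origin: on its face, mid-slot, 75 mm up; x up the slope, y along the slot, z out of the face. Slot: full length, mouth x -8 to 8 mm, lips 5 mm thick, chamber 36 mm wide, 17 mm deep. Strips 20 mm high edge it: bottom ledge (inner face x = -56 mm), end strips (inner faces y = +215, -215 mm).
- stop_grip (a point): Centre of the wing handle of the wide-bumper stop, to be fitted: aluminium, 64 mm long (its x), 16 thick (y), 32 high (z), 82 mm above the bumper's underside. It starts upright in an end mortise of the holder, wing along the row; lift it straight up. Stop 0.13 to 0.25 kg; turned half round it is the same.
- stop_bumper (a point): Same stop, same axes, on its axis 8 mm above the underside of its round rubber bumper (60 mm wide, 16 high), which rests on the board's face when seated. 12 mm stem; T-head 30 x 12 x 7 mm, long side parallel to the wing, ends 14.5 mm below the bumper. Wing along the slot: head passes the mouth; across: locked behind the lips. Turned while pressed hard on the foot it drags the dish.
- dish_foot (a point): Loose ceramic dish (0.33 to 0.6 kg) on the board over the slot, at the ledge, 10 to 28 mm off the left or right end strip; 4 to 15 N slide it. Point on its axis (z), 8 mm above the face. Foot 112 mm wide, 19 high, then flares to a rim 148 mm wide, 50 mm up. Touching: bumper axis 86 mm from dish axis; at the end strip the dish axis is at board y = +159 or -159 mm.
- tile_mid (a point): Centre of a flat glazed tile 112 x 112 x 10 mm, loose, lying on the board over the slot, near the end opposite to the dish.
- holder: Wooden holder block 280 x 80 x 40 mm, fixed, origin under its centre; three mortises 34 x 16 mm, 26 mm deep, along its x at -90, 0, 90 mm, long side along x. The wide-bumper stop and the tall stop stand in the end ones, either way; the middle one is empty. A stop's bumper or collar rests on the top, 40 mm up.
- slim_stop_grip (a point): Wing centre of the slim stop, to be taken out: same axes, wing, heights and head as the wide-bumper stop (wing centre 82 mm above the seat), but a collar only 40 mm wide. It starts locked in the slot near the board's middle (within 20 mm), wing across the slot. 0.13 to 0.25 kg.
- tall_stop_grip (a point): Wing centre of a third stop like the slim one but 22 mm taller, standing in an end mortise of the holder; stays there.
- vase: Blue vase 190 mm high, 92 mm across, origin under it; in front of the board, towards the robot.
- tagine: Conical covered pot 154 mm high, 144 mm across, origin under it.
- bowls: Stack of small bowls 110 mm across, 96 mm high, origin under it.
- mug: Mug 76 mm across and 85 mm high, origin under it; beyond the holder.
There are look-alikes about, which are no part of the job. Leave any green or pink look-alike of the part that bears stop_grip alone.

How it is judged:
On the way, in this order (a step that is already met when the one before it is completed fails the run):
1. the slim stop stands fully home in the holder's middle mortise (z of slim_stop_grip in the frame of holder between 0.116 and 0.126 m and x of slim_stop_grip in the frame of holder between -0.015 and 0.015 m and y of slim_stop_grip in the frame of holder between -0.015 and 0.015 m and angle between slim_stop_grip's own z axis and vertical below 0.15 rad), for 0.1 s.
2. the stop's T-head is down in the slot, bumper on the board, wing along the slot (z of stop_bumper in the frame of board between 0 and 0.0125 m and x of stop_bumper in the frame of board between -0.01 and 0.01 m and angle between the x axis of stop_grip and the y axis of board, either way round below 0.35 rad), for 0.1 s.
3. slid along, wing still along the slot, until the dish's foot is within 6 mm of the end strip and of the bumper (z of stop_bumper in the frame of board below 0.0125 m and angle between the x axis of stop_grip and the y axis of board, either way round below 0.35 rad and distance between stop_bumper and dish_foot below 0.092 m and (y of dish_foot in the frame of board above 0.153 m or y of dish_foot in the frame of board below -0.153 m)), for 0.1 s.
At the end, for the whole second after the job is handed in: Slim stop home in the holder's middle mortise (4 mm). Wide-bumper stop in the slot, down on the board (4.5 mm), square (8 deg), wing across (within 17 deg). Dish flat at the ledge (12 mm), its foot within 6 mm of an end strip and of the bumper. All released (all of step 1 and z of stop_bumper in the frame of board between 0 and 0.0125 m and x of stop_bumper in the frame of board between -0.01 and 0.01 m and angle between the x axis of stop_grip and the y axis of board, either way round above 1.27 rad and angle between the z axis of stop_grip and the z axis of board, either way round below 0.15 rad and distance between stop_bumper and dish_foot below 0.092 m and (y of dish_foot in the frame of board above 0.153 m or y of dish_foot in the frame of board below -0.153 m) and angle between the z axis of dish_foot and the z axis of board, either way round below 0.1 rad and x of dish_foot in the frame of board below 0.012 m); the robot touches nothing.
It fails at once if a stop presses on the dish with more than 40 N (contact force between any of stop, slim_stop and dish above 40 N).
It fails at once if the dish is tipped off the board's face by more than 12 degrees (angle between the z axis of dish_foot and the z axis of board, either way round above 0.21 rad).
It fails at once if the tile is shifted by more than 15 mm (distance of tile_mid from where it was at the start of the episode above 0.015 m).
It fails at once if the tall stop is lifted or moved by more than 12 mm (distance of tall_stop_grip from where it was at the start of the episode above 0.012 m).
It fails at once if vase, tagine, bowls or mug moved by more than 30 mm (distance of any of vase, tagine, bowls, mug from where it was at the start of the episode above 0.03 m).
It also fails if it takes over 72 s, if anything falls off the work surface, if the arm or the gripper's body presses on something with over 40 N, if the wrist force passes 120 N, or if a joint passes its speed limit or range.

ROBOT

A 6-joint arm with a two-finger parallel gripper is mounted at the origin on the work surface. World frame = base frame: x ahead of the robot, y to its left, z up, the work surface at z = 0. Lengths are in m, angles in rad, forces in N, time in s.
With the tool pointing down it reaches from about 0.25 to 0.8 m from the base axis. Payload 3.9 kg.
Tool frame: the origin (TCP) lies at the very end of the fingers, on their centre line; the grasp point (between the pads) lies 19 mm behind it; x points along the fingers, y is the direction in which the jaws open and shut, and the axes are right-handed (so a half turn about x gives the same grasp; the last joint's range is limited). The gripper opens to 85 mm and grips with 20 to 120 N. Pads are 22 mm wide; open, the fingers measure 114 mm over their backs; the gripper's body (76 mm by 85 mm) begins 54 mm behind the grasp point. The pads swing forward as they close: fully open they stand 13 mm farther back than shut.
Start: joints at [-1.298, 0.26, -0.138, 1.173, 0, 1.571], TCP at [0.141, -0.506, 0.231] pointing down, gripper open.
Joint ranges: [-2.78, 2.78], [-0.83, 1.72], [-1.28, 1.37], [-1.9, 2.12], [-1.57, 1.48], [-3.14, 3.14]. Speed limits (rad/s): [2.57, 2.57, 3.14, 3.14, 3.14, 3.14].

INTERFACE

Orientations are given as a unit quaternion [x, y, z, w].
In Python, from bench import r gives the robot as it stands.
- The arm moves only by the shell command python3 -m jog 'ROWS' [FORCE]. ROWS is JSON, one flat list of numbers, 7 for each row, row after row: the shift along the tool's x, y, z in cm, then the turn, a rotation vector about the tool's x, y, z in degrees, then the closure, from 0 (fully open) to 1 (shut). A call has exactly 8 rows; each row is the pose to reach, as a shift and turn from the pose measured when the call began, along the tool's axes at that moment; what a row does not reach only later rows make up. A row lasts 1/10 s, in which the tool goes at most 50 mm and 8.59 degrees, less where a joint would pass 70% of its speed; a pose out of reach is approached as far as the arm can. A call with a gripper value outside its range is refused whole. The fingers move at their own pace and stop on an object; FORCE is the grip in N (left out, the last holds). Time passes only in rows, so rows that repeat a pose let the fingers close, or fill a call up. It gives the time, the measured TCP pose, the force and the opening at its end, in the units of the state.
- r.get_state(): the state, without advancing time (a new reading comes with each control period).
- r.get_image(name): name is "side" or "top"; returns a dict with "image" (384x512x3 uint8, blue, green, red), "fov_y" (degrees; the focal length in pixels is half the picture's height over the tangent of half this angle, whatever the lens; pixels are square), "cx", "cy" (the principal point, pixels), "R" (3x3) and "t" (3): a world point X has camera coordinates R X + t. Camera axes: x right, y down, z forward; pixel columns grow to the right and rows downward; lengths in m; the calibration is good to about 2 mm. A picture is of the moment at which its call begins. There is no depth.
- r.close_job(): hands the job in, once; it reports no verdict.
The state is a dict: "time": time; "q": joint angles; "qvel": joint speeds; "joint_efforts": joint torques, N m; "eef_pos": TCP position; "eef_rot": TCP orientation; "contact_force": force on the tool from outside, world axes, zero at the start; "wrist_torque": the same for the moment, N m; "opening": finger opening in m.
Only numpy, scipy, OpenCV 4.12 (cv2) and the standard library are available. Lean on these libraries where they do the work, as an engineer would, in place of code of your own. Each camera call takes 0.05 s, during which the arm holds its last target.

## Working session

There is one attempt and no reset: what is moved stays moved. The work goes in short steps, Python scripts to look and compute and a shell command to move; the robot and the scene stay as the last step left them, time stands still between calls to the robot, and variables do not carry over. Pictures are saved under pics/ and viewed, and the job is handed in when it is done.

```bash
ls; mkdir -p pics
python3 - <<'E'
from bench import r
import cv2
s=r.get_state()
for k in s: print(k,s[k])
for n in("side","top"):
    d=r.get_image(n); cv2.imwrite(f"pics/{n}0.png",d["image"])
    print(n,d["fov_y"],d["cx"],d["cy"],d["R"],d["t"])
E
```

```text
pics
time 0.0
q [-1.29799615e+00  2.60668784e-01 -1.39409125e-01  1.17269976e+00
 -2.76195612e-05  1.57081957e+00]
qvel [ 0.00035125 -0.00126963  0.00087125 -0.00058896  0.00020743 -0.00060743]
joint_efforts [ 2.18496069e-03 -4.05680108e+01  2.53919828e+01  1.85477897e-02
  1.33566459e-04 -6.69848006e-06]
eef_pos [ 0.14125267 -0.50491211  0.23045774]
eef_rot [-0.70043495 -0.09683513  0.70064483 -0.09544978]
contact_force [ 0.66404861 -0.28111512  0.19879958]
wrist_torque [ 0.04126831 -0.04505468  0.01580842]
opening 0.08526212214071707
side 52.319697327381014 253.2760401315263 198.58700244271142 [[-0.76697439 -0.64135219  0.0204366 ]
 [-0.38513992  0.43463643 -0.81409975]
 [ 0.51324217 -0.63226461 -0.58036535]] [0.45945907 0.25800892 0.97658586]
top 52.21067970870997 259.1499093495108 190.55823740742068 [[-0.01584563 -0.99982368 -0.01007572]
 [-0.99521871  0.01674237 -0.09622586]
 [ 0.09637758  0.00850279 -0.99530853]] [0.11335342 0.51392784 1.40938369]
```

View pics/side0.png

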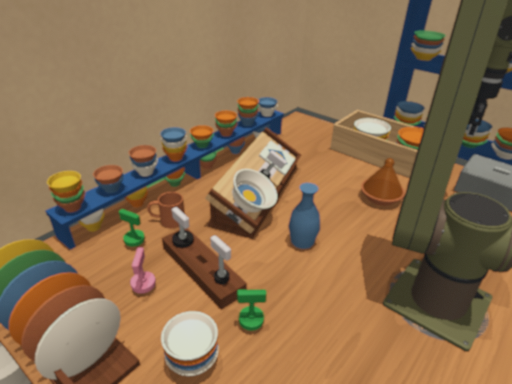

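View pics/top0.png

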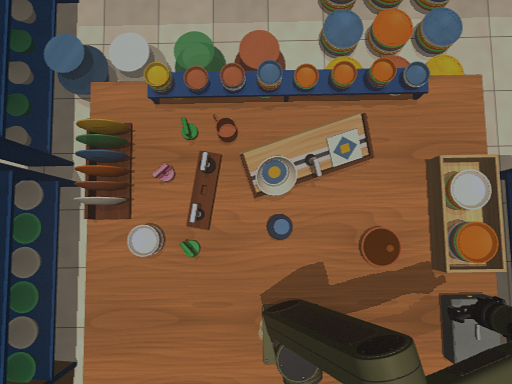

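Run:
```python
import cv2
t=cv2.imread("pics/top0.png"); s=cv2.imread("pics/side0.png")
cv2.imwrite("pics/tc1.png",cv2.resize(t[105:205,230:380],None,fx=5.3,fy=5.3,interpolation=cv2.INTER_CUBIC))
cv2.imwrite("pics/tc2.png",cv2.resize(t[110:260,125:245],None,fx=4,fy=4,interpolation=cv2.INTER_CUBIC))
cv2.imwrite("pics/sc1.png",cv2.resize(s[125:245,190:310],None,fx=5,fy=5,interpolation=cv2.INTER_CUBIC))
cv2.imwrite("pics/sc2.png",cv2.resize(s[185:335,120:280],None,fx=4,fy=4,interpolation=cv2.INTER_CUBIC))
```

```text
(no output)
```

View pics/tc1.png

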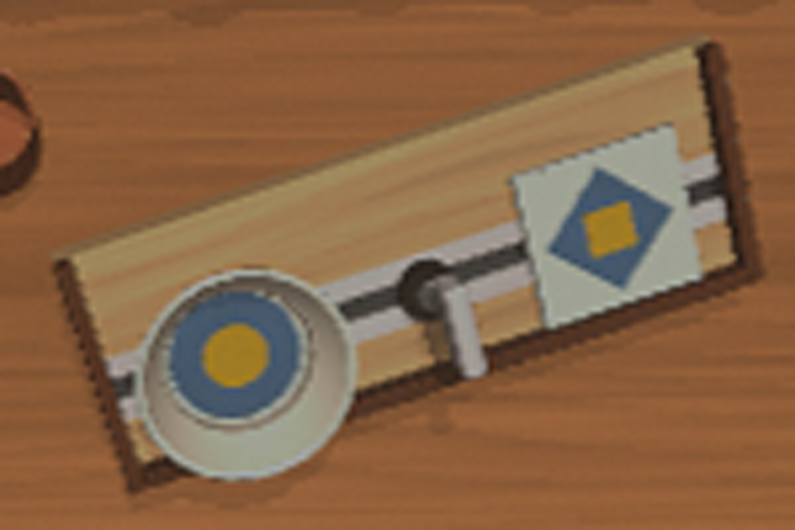

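View pics/tc2.png

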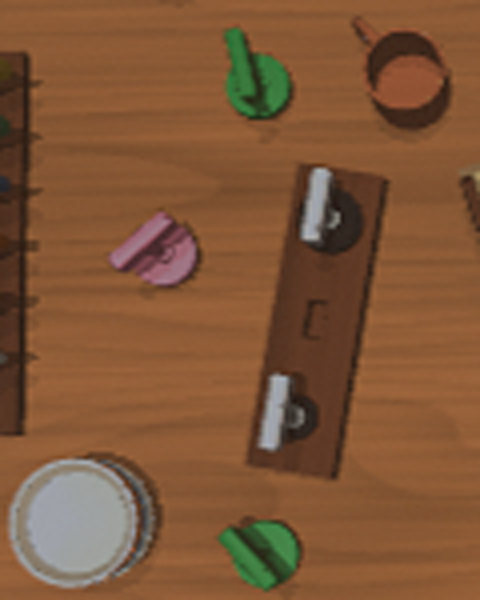

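View pics/sc1.png

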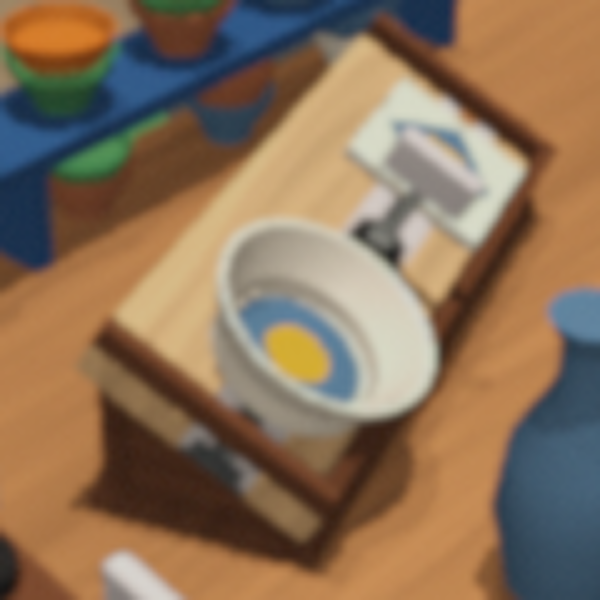

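View pics/sc2.png

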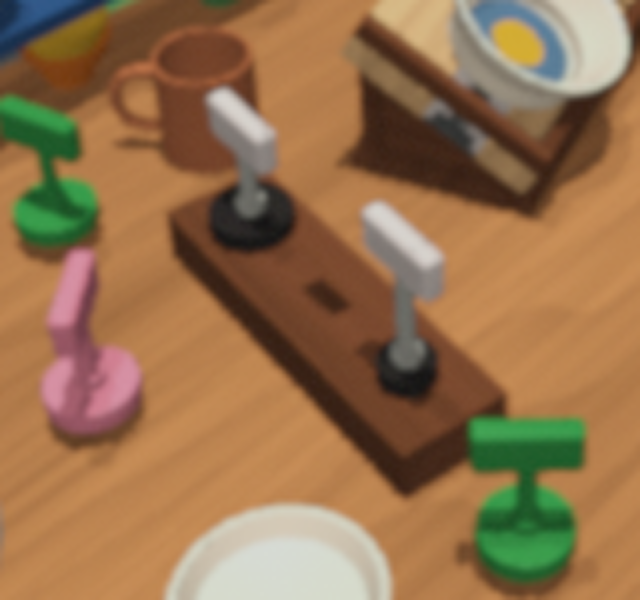

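```bash
cat > h.py <<'E'
import numpy as np, cv2
from scipy.spatial.transform import Rotation as Ro
C={}
C['side']=(52.319697327381014,253.2760401315263,198.58700244271142,np.array([[-0.76697439,-0.64135219,0.0204366],[-0.38513992,0.43463643,-0.81409975],[0.51324217,-0.63226461,-0.58036535]]),np.array([0.45945907,0.25800892,0.97658586]))
C['top']=(52.21067970870997,259.1499093495108,190.55823740742068,np.array([[-0.01584563,-0.99982368,-0.01007572],[-0.99521871,0.01674237,-0.09622586],[0.09637758,0.00850279,-0.99530853]]),np.array([0.11335342,0.51392784,1.40938369]))
def ray(n,u,v):
    f,cx,cy,R,t=C[n]; F=192/np.tan(np.radians(f/2))
    d=R.T@np.array([(u-cx)/F,(v-cy)/F,1.]); return -R.T@t, d/np.linalg.norm(d)
def proj(n,X):
    f,cx,cy,R,t=C[n]; F=192/np.tan(np.radians(f/2))
    c=R@np.asarray(X)+t; return np.array([cx+F*c[0]/c[2],cy+F*c[1]/c[2]])
def onz(n,u,v,z):
    o,d=ray(n,u,v); return o+d*(z-o[2])/d[2]
def tri(p,q):  # p top px, q side px
    A=np.zeros((3,3));b=np.zeros(3);L=[ray('top',*p),ray('side',*q)]
    for o,d in L:
        M=np.eye(3)-np.outer(d,d);A+=M;b+=M@o
    X=np.linalg.solve(A,b)
    return X,[np.linalg.norm((np.eye(3)-np.outer(d,d))@(X-o))*1000 for o,d in L]
def crop(img,x0,y0,w,h,s,out,step=10):
    c=cv2.resize(img[y0:y0+h,x0:x0+w],None,fx=s,fy=s,interpolation=cv2.INTER_CUBIC)
    for x in range(x0-x0%step+step,x0+w,step):
        X=int((x-x0+.5)*s); cv2.line(c,(X,0),(X,6),(0,0,255),1); cv2.putText(c,str(x),(X-12,18),0,.4,(0,0,255),1)
    for y in range(y0-y0%step+step,y0+h,step):
        Y=int((y-y0+.5)*s); cv2.line(c,(0,Y),(6,Y),(0,0,255),1); cv2.putText(c,str(y),(8,Y+4),0,.4,(0,0,255),1)
    cv2.imwrite("pics/"+out,c)
E
python3 - <<'E'
import cv2
from h import *
def u(p,s,x,y): return ((p[0]+.5)/s-.5+x,(p[1]+.5)/s-.5+y)
T=[u(p,5.3,230,105) for p in [(55,260),(132,490),(712,42),(762,275)]]
S=[u(p,5,190,125) for p in [(105,328),(340,492),(378,15),(548,150)]]
B=np.array([[.1,.227,.02],[-.068,.227,.02],[.1,-.227,.02],[-.068,-.227,.02]])
P=[]
for a,b in zip(T,S):
    X,e=tri(a,b);P.append(X);print(np.round(X,4),np.round(e,1))
P=np.array(P)
R,rs=Ro.align_vectors(P-P.mean(0),B-B.mean(0)); print(R.as_matrix(),rs); t=P.mean(0)-R.apply(B.mean(0)); print(t)
print(np.round((R.apply(B)+t-P)*1000,1))
s=cv2.imread("pics/side0.png");t=cv2.imread("pics/top0.png")
crop(s,195,125,110,115,6,"s1.png");crop(t,235,105,145,100,5.4,"t1.png")
E
```

```text
[0.629  0.1647 0.1376] [4.1 4.1]
[0.4871 0.1202 0.0657] [2.2 2.2]
[ 0.7652 -0.2601  0.1404] [2.1 2.1]
[ 0.631  -0.3076  0.0561] [2.1 2.1]
[[ 0.83809571 -0.31275894 -0.44696468]
 [ 0.27242232  0.94980572 -0.15380241]
 [ 0.47263268  0.00713798  0.88123062]] 0.009628469328769027
[ 0.62358843 -0.07196318  0.0747504 ]
[[-1.5  3.1  3.7]
 [-0.4  1.8 -3.9]
 [ 4.3 -3.3 -2.4]
 [-2.3 -1.6  2.5]]
```

View pics/s1.png

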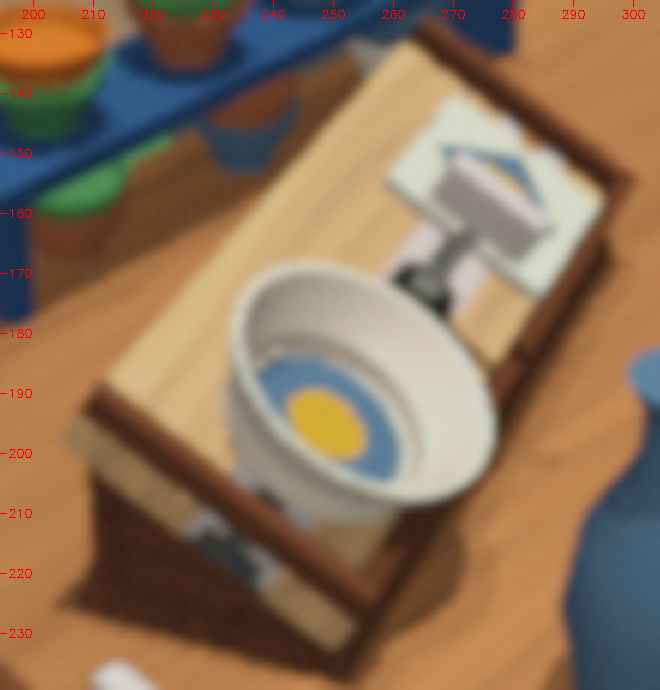

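View pics/t1.png

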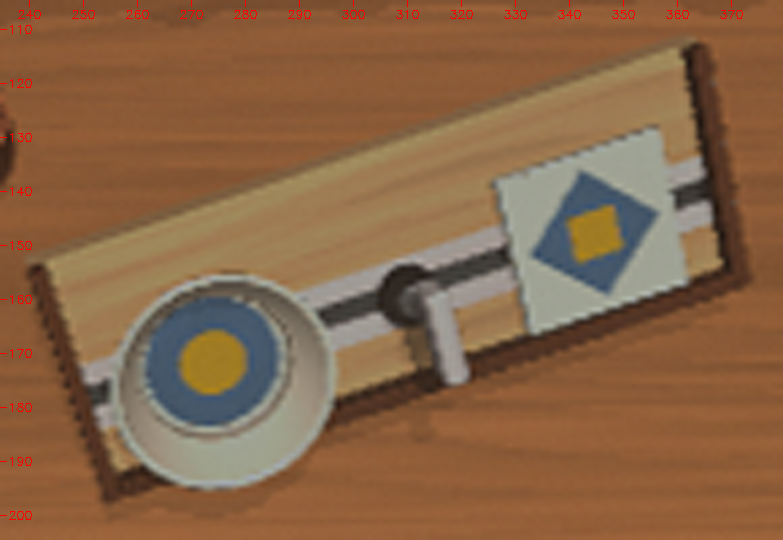

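```bash
cat >> h.py <<'E'
def board(x,y,yaw): 
    R=(Ro.from_euler('z',yaw,degrees=True)*Ro.from_euler('y',-30,degrees=True)).as_matrix()
    return R,np.array([x,y,.075])
BR,BT=board(.6236,-.0720,18.1)
def onb(n,u,v,z=0,R=None,T=None):
    R=BR if R is None else R; T=BT if T is None else T
    o,d=ray(n,u,v); o=R.T@(o-T); d=R.T@d
    return (o+d*(z-o[2])/d[2])*1000
def tob(X): return BR.T@(np.asarray(X)-BT)*1000
E
python3 - <<'E'
from h import *
print(BR)
def pr(l,*a): print(l,np.round(onb(*a),1))
pr('slot L top','top',253.5,177);pr('slot mid','top',298.5,163.8);pr('slot mid2','top',326,154);pr('slot R','top',363,140.5)
pr('upL x100,y227,z20','top',240.8,153.5,.02);pr('loL','top',255,197,.02);pr('upR','top',364.5,112.5,.02);pr('loR','top',373.5,157,.02)
pr('side slot',*('side',243.5,209));pr('side upL','side',210.5,190,.02);pr('loL -68','side',253,224,.02);pr('upR','side',265.5,128,.02);pr('loR','side',300,155,.02)
pr('dish bottom yellow','top',274,171.5,0.01);pr('rim','top',275,175,.05)
pr('rimL','top',255,176,.05);pr('rimR','top',297,170,.05)
pr('dish side yellow','side',249,196,0.01)
for n,p in(('top',[(327,139),(357,129),(362,158),(333,166.5)]),('side',[(271,140),(259,155.5),(284.5,174),(296,158.5)])):
  for q in p: pr('tile',n,*q,.01)
E
```

```text
[[ 0.82317077 -0.31067643 -0.47525787]
 [ 0.26905368  0.95051573 -0.15533821]
 [ 0.5         0.          0.8660254 ]]
slot L top [-1.00e-01  2.06e+02  0.00e+00]
slot mid [-8.2 38.9  0. ]
slot mid2 [ -6.9 -65.5   0. ]
slot R [  -3.9 -206.6    0. ]
upL x100,y227,z20 [104.7 222.   20. ]
loL [-66.7 224.   20. ]
upR [ 100.6 -223.3   20. ]
loR [ -69.7 -226.    20. ]
side slot [-12.8 183.3   0. ]
side upL [ 96.1 225.7  20. ]
loL -68 [-58.5 231.   20. ]
upR [  95.  -221.4   20. ]
loR [ -67.8 -219.9   20. ]
dish bottom yellow [ -1.5 131.4  10. ]
rim [  1.7 134.9  50. ]
rimL [ 22.3 201.1  50. ]
rimR [-7.3 57.2 50. ]
dish side yellow [ -3.1 132.6  10. ]
tile [ 49.7 -78.9  10. ]
tile [  48.8 -190.    10. ]
tile [ -63.2 -187.4   10. ]
tile [-57.7 -77.3  10. ]
tile [  51.5 -195.    10. ]
tile [ 50.3 -69.7  10. ]
tile [-58.4 -75.2  10. ]
tile [ -63.3 -199.6   10. ]
```

Run:
```python
from h import *
out=[]
for n in('top','side'):
    im=cv2.imread(f"pics/{n}0.png")
    ys=np.linspace(240,-240,720); xs=np.linspace(110,-80,285)
    G=np.array([[proj(n,BR@np.array([x,y,0])/1000+BT) for y in ys] for x in xs]).astype(np.float32)
    o=cv2.remap(im,G[...,0],G[...,1],cv2.INTER_CUBIC)
    for y in range(-200,201,50): cv2.putText(o,str(y),(int((240-y)*1.5)-10,10),0,.35,(0,0,255),1); cv2.line(o,(int((240-y)*1.5),12),(int((240-y)*1.5),18),(0,0,255))
    for x in range(-50,101,10): cv2.line(o,(0,int((110-x)*1.5)),(10 if x%50==0 else 5,int((110-x)*1.5)),(0,0,255))
    out.append(o)
cv2.imwrite("pics/rect.png",np.vstack(out))
```

```text
(no output)
```

View pics/rect.png

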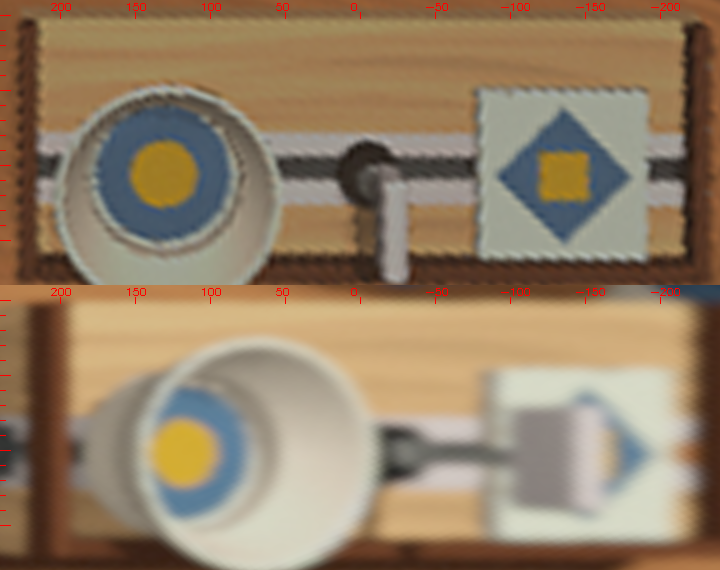

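```bash
cat >> h.py <<'E'
BT=BT+np.array([.9505,.3107,0])*(-.0023)+np.array([-.3107,.9505,0])*(-.002)
def rect(n,im,out,z=0,s=1.5):
    ys=np.linspace(240,-240,int(480*s)); xs=np.linspace(110,-80,int(190*s))
    G=np.array([[proj(n,BR@np.array([x,y,z])/1000+BT) for y in ys] for x in xs]).astype(np.float32)
    o=cv2.remap(im,G[...,0],G[...,1],cv2.INTER_CUBIC)
    for y in range(-200,201,50): cv2.putText(o,str(y),(int((240-y)*s)-10,10),0,.35,(0,0,255),1); cv2.line(o,(int((240-y)*s),12),(int((240-y)*s),18),(0,0,255))
    for x in range(-50,101,10): cv2.line(o,(0,int((110-x)*s)),(10 if x%50==0 else 5,int((110-x)*s)),(0,0,255))
    return o
E
python3 - <<'E'
from h import *
t=cv2.imread("pics/top0.png");s=cv2.imread("pics/side0.png")
cv2.imwrite("pics/rect1.png",np.vstack([rect('top',t,0,0),rect('top',t,0,82),]))
cv2.imwrite("pics/rect2.png",np.vstack([rect('side',s,0,0),rect('side',s,0,82)]))
crop(t,180,150,70,90,6.6,"ht.png");crop(s,160,195,90,110,5.4,"hs.png")
E
```

```text
(no output)
```

View pics/rect1.png

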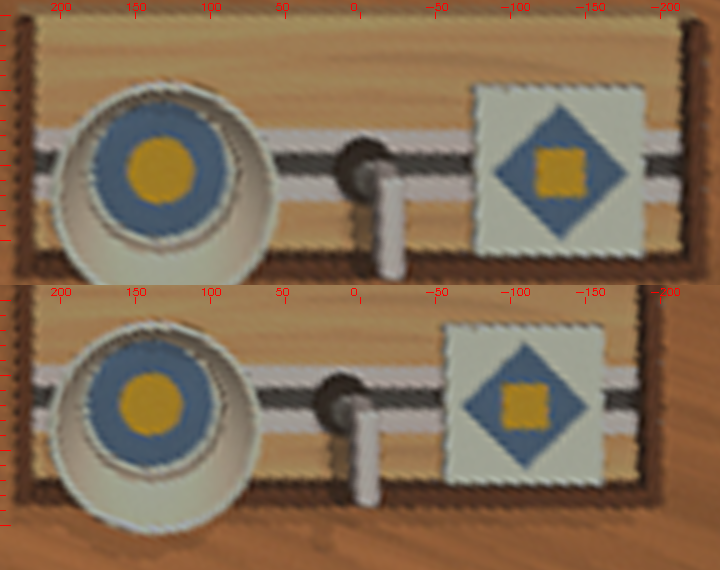

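View pics/rect2.png

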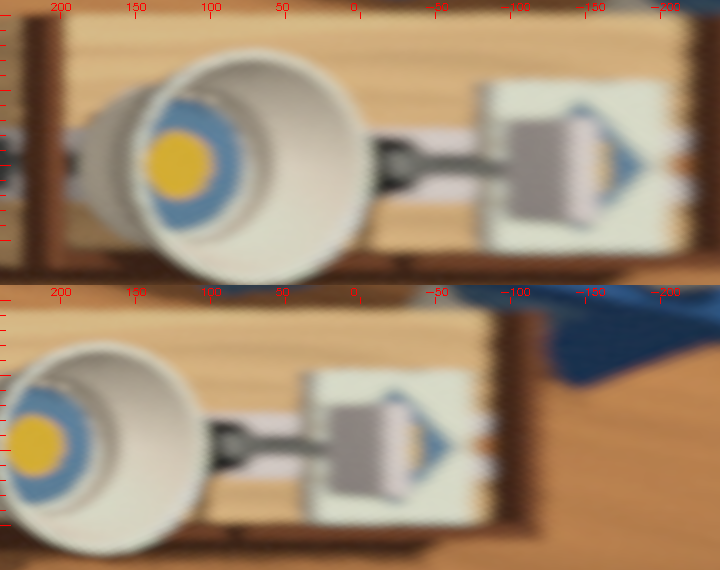

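View pics/ht.png

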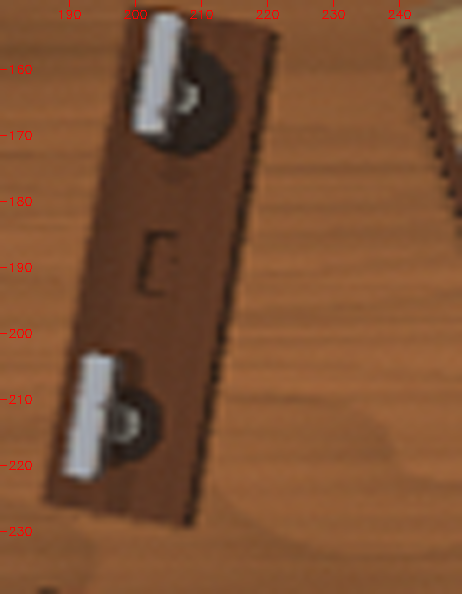

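View pics/hs.png

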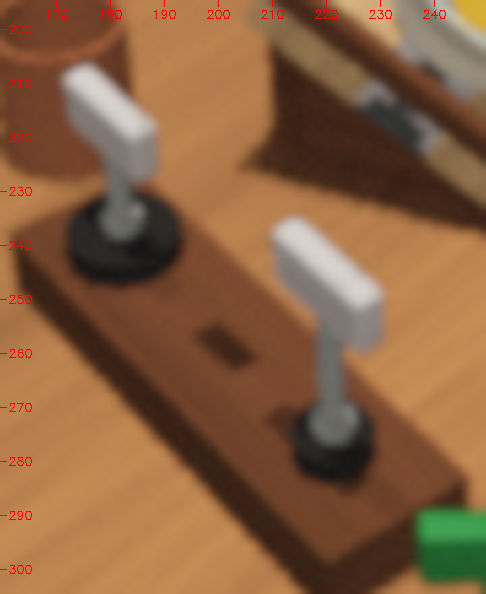

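Run:
```python
from h import *
t=cv2.imread("pics/top0.png");s=cv2.imread("pics/side0.png")
cv2.imwrite("pics/rect3.png",np.vstack([rect('top',t,0,98),rect('side',s,0,98),]))
print("holder z=.04")
for n,p in(('top',[(186.5,225.5),(208.3,229.3),(221.2,154),(199,151)]),('side',[(246,284),(221,299),(163,239)]),('top',[(203.7,189.3)]),('side',[(201.5,258.8)])):
  for q in p: print(n,np.round(onz(n,*q,.04)*1000,1))
print("wings top .138 (wide), tall .160")
print(onz('top',204,161,.138)*1000, onz('top',194,212.5,.16)*1000)
```

```text
holder z=.04
top [392.3 368.3  40. ]
top [377.5 289.8  40. ]
top [651.1 241.6  40. ]
top [663.7 323.   40. ]
side [375.7 296.3  40. ]
side [389.7 370.   40. ]
side [657.6 322.6  40. ]
top [522.3 306.   40. ]
side [520.9 306.8  40. ]
wings top .138 (wide), tall .160
[608.98732901 290.01101516 138.        ] [433.46756572 320.18991048 160.        ]
```

View pics/rect3.png

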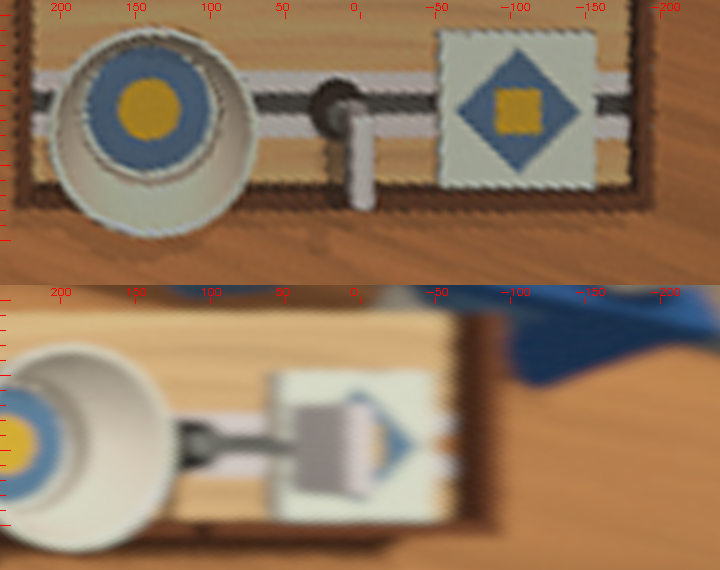

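```bash
cat >> h.py <<'E'
HC=np.array([.5215,.306,0]); HA=np.radians(-9.9)
HX=np.array([np.cos(HA),np.sin(HA),0]); HY=np.array([-np.sin(HA),np.cos(HA),0])
def plan(Rt,pt,st):
    "rows: shift (cm) and rotvec (deg) in current tool axes from state st to target"
    R0=Ro.from_quat(st['eef_rot']); p0=np.array(st['eef_pos'])
    return np.round(R0.inv().apply(pt-p0)*100,2), np.round((R0.inv()*Ro.from_matrix(Rt)).as_rotvec(degrees=True),2)
def toolR(x,y):
    x=np.array(x)/np.linalg.norm(x); y=np.array(y)-x*np.dot(x,y); y/=np.linalg.norm(y)
    return np.column_stack([x,y,np.cross(x,y)])
def bp(x,y,z): return BR@(np.array([x,y,z])/1000)+BT
def show(st):
    R=Ro.from_quat(st['eef_rot']).as_matrix(); p=np.array(st['eef_pos'])
    print('t',round(st['time'],2),'tcp',np.round(p*1000,1),'board',np.round(tob(p),1),'open',round(st['opening']*1000,1),'F',np.round(st['contact_force'],1),'T',np.round(st['wrist_torque'],2))
    print(' q',np.round(st['q'],2),' toolx',np.round(R[:,0],3),'tooly',np.round(R[:,1],3)); print(' in board: toolx',np.round(BR.T@R[:,0],3),'tooly',np.round(BR.T@R[:,1],3))
    fb=BR.T@np.array(st['contact_force']); print(' F board',np.round(fb,1))
    d=p[:2]-HC[:2]; print(' holder xy',np.round([d@HX[:2]*1000,d@HY[:2]*1000],1), 'tooly in holder',np.round([R[:,1]@HX,R[:,1]@HY,R[2,1]],3))
E
python3 - <<'E'
from h import *
from bench import r
s=r.get_state(); show(s)
print('vase',onz('top',280,227,.19),'vase base side',onz('side',304,243,0))
for sg in(1,-1):
    print(plan(toolR(-BR[:,2],sg*BR[:,1]),bp(0,-1.3,160),s))
print('hover world',bp(0,-1.3,160))
t=cv2.imread("pics/top0.png");s=cv2.imread("pics/side0.png")
crop(t,185,110,60,70,8,"c1.png");
E
```

```text
t 0.1 tcp [ 141.3 -505.   230.5] board [-433.8 -259.7  430. ] open 85.6 F [ 1.1 -0.  -0.4] T [-0.01  0.05 -0.03]
 q [-1.3   0.26 -0.14  1.17  0.    1.57]  toolx [-0.     0.002 -1.   ] tooly [ 0.269 -0.963 -0.002]
 in board: toolx [-0.5    0.002 -0.866] tooly [-0.038 -0.999  0.02 ]
 F board [ 0.7 -0.4 -0.8]
 holder xy [-235.1 -864.3] tooly in holder [ 0.431 -0.902 -0.002]
vase [0.38117393 0.03849996 0.19      ] vase base side [3.74157269e-01 3.72650532e-02 1.11022302e-16]
(array([  1.75, -28.01, -49.91]), array([171.53,  -0.83, -45.96]))
(array([  1.75, -28.01, -49.91]), array([-2.44, 29.99, -0.54]))
hover world [ 0.54639787 -0.10070539  0.21356406]
```

View pics/c1.png

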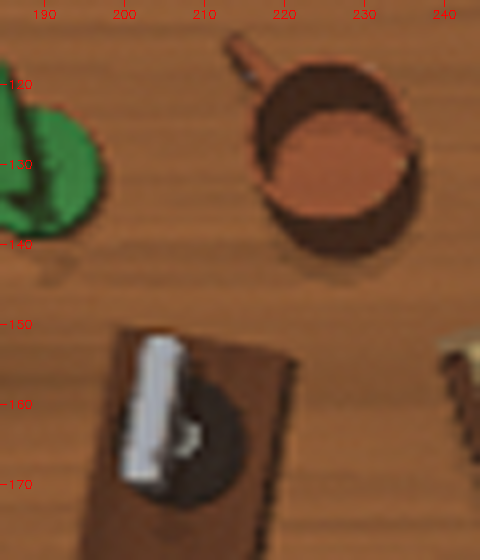

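```bash
cat > st.py <<'E'
from h import *
from bench import r
show(r.get_state())
E
python3 -m jog '[-5,0,0,0,0,0,0, -9,-2,-4,0,0,0,0, -9,-5,-8,0,0,0,0, -9,-7.5,-12.5,0,8,0,0, -9,-10,-17,0,15,0,0, -9,-12.5,-21.5,0,22,0,0, -9,-15,-26,0,30,0,0, -9,-17.5,-30.5,-2,30,0,0]'; python3 st.py
python3 - <<'E'
from h import *
from bench import r
s=r.get_state()
print(plan(toolR(-BR[:,2],-BR[:,1]),bp(0,-1.3,150),s))
print('tagine',onz('top',385,247,.15))
E
```

```text
time: 0.9
eef_pos: [0.375, -0.2636, 0.3183]
eef_rot: [0.856, 0.129, -0.494, 0.076]
contact_force: [0.6, -1.6, -0.2]
opening: 0.0853
t 0.9 tcp [ 375.  -263.6  318.3] board [-132.6 -102.9  357.5] open 85.3 F [ 0.6 -1.6 -0.2] T [-0.16  0.42 -0.02]
 q [-0.95 -0.04 -0.38  1.05  0.49  1.94]  toolx [ 0.478  0.146 -0.866] tooly [ 0.296 -0.955  0.002]
 in board: toolx [-0.    -0.009 -1.   ] tooly [-0.012 -1.     0.009]
 F board [-0.  -1.7 -0.2]
 holder xy [ -46.4 -586.3] tooly in holder [ 0.456 -0.89   0.002]
(array([ 20.64, -10.51, -13.14]), array([-0.7 ,  0.02, -0.54]))
tagine [ 0.31039873 -0.30662499  0.15      ]
```

```bash
python3 -m jog '[1,-2.5,-3.1,-0.7,0,-0.5,0, 4,-5,-6.2,-0.7,0,-0.5,0, 8,-7.5,-9.3,-0.7,0,-0.5,0, 12,-10,-12.5,-0.7,0,-0.5,0, 16,-10.5,-13.1,-0.7,0,-0.5,0, 19,-10.5,-13.1,-0.7,0,-0.5,0, 20.6,-10.5,-13.1,-0.7,0,-0.5,0, 20.6,-10.5,-13.1,-0.7,0,-0.5,0]'; python3 st.py
python3 - <<'E'
from h import *
from bench import r
s=r.get_state()
print(plan(toolR(-BR[:,2],-BR[:,1]),bp(0,-1.3,66),s))
for n in('top','side'):
    im=r.get_image(n)['image']; cv2.imwrite(f"pics/{n}1.png",im)
    crop(im,*( (230,100,150,110,5.3) if n=='top' else (190,60,130,140,4.2)),f"{n}1c.png")
E
```

```text
time: 1.7
eef_pos: [0.549, -0.0978, 0.2016]
eef_rot: [0.854, 0.137, -0.496, 0.078]
contact_force: [-0.0, 1.1, -0.2]
opening: 0.0857
t 1.7 tcp [549.  -97.8 201.6] board [ -3.1   0.6 147.9] open 85.7 F [-0.   1.1 -0.2] T [-0.14  0.45 -0.02]
 q [-0.36  0.07 -0.61  0.48  0.32  2.54]  toolx [ 0.47   0.157 -0.869] tooly [ 0.312 -0.95  -0.003]
 in board: toolx [-0.005  0.004 -1.   ] tooly [-0.    -1.    -0.004]
 F board [ 0.2  1.1 -0.3]
 holder xy [  96.5 -393.1] tooly in holder [ 0.471 -0.882 -0.003]
(array([ 8.19,  0.22, -0.35]), array([-0.02,  0.31,  0.2 ]))
```

View pics/top1c.png

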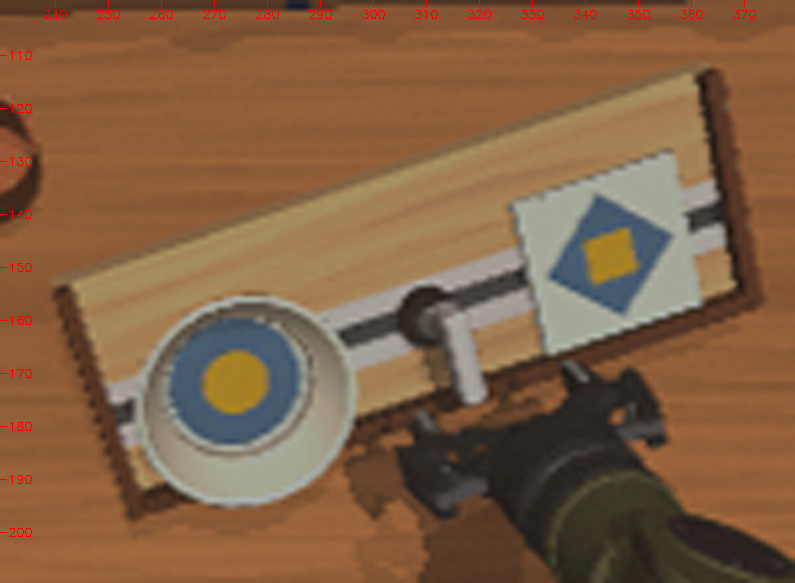

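View pics/side1c.png

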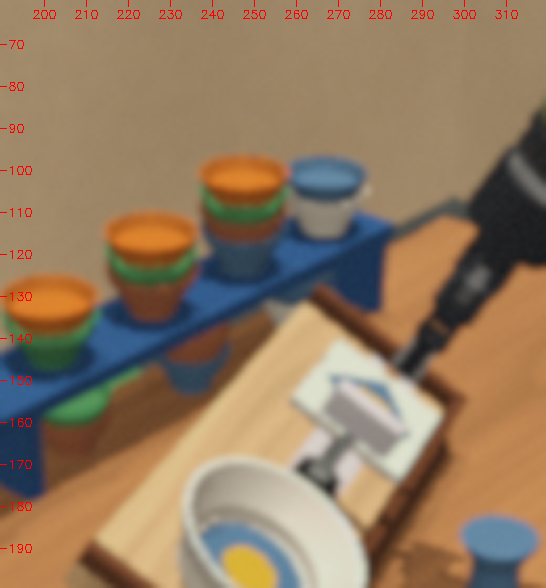

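```bash
python3 -m jog '[2,0.2,-0.35,0,0.3,0.2,0, 4,0.2,-0.35,0,0.3,0.2,0, 6,0.2,-0.35,0,0.3,0.2,0, 7.5,0.2,-0.35,0,0.3,0.2,0, 8.2,0.2,-0.35,0,0.3,0.2,0, 8.2,0.2,-0.35,0,0.3,0.2,0, 8.2,0.2,-0.35,0,0.3,0.2,0, 8.2,0.2,-0.35,0,0.3,0.2,0]' 40; python3 st.py
python3 - <<'E'
from h import *
from bench import r
for n in('top','side'):
    im=r.get_image(n)['image']; cv2.imwrite(f"pics/{n}2.png",im)
    crop(im,*( (270,120,100,80,7) if n=='top' else (220,100,100,100,5.5)),f"{n}2c.png")
E
```

```text
time: 2.6
eef_pos: [0.5929, -0.088, 0.1367]
eef_rot: [0.857, 0.134, -0.491, 0.079]
contact_force: [0.1, -0.2, 0.5]
opening: 0.0855
t 2.6 tcp [592.9 -88.  136.7] board [ 3.3 -3.7 69.4] open 85.5 F [ 0.1 -0.2  0.5] T [-0.14  0.45  0.01]
 q [-0.3   0.19 -0.66  0.27  0.29  2.59]  toolx [ 0.481  0.152 -0.863] tooly [ 0.308 -0.951  0.004]
 in board: toolx [ 0.005 -0.005 -1.   ] tooly [-0.    -1.     0.005]
 F board [ 0.3 -0.2  0.4]
 holder xy [ 138.1 -375.9] tooly in holder [ 0.467 -0.884  0.004]
```

View pics/top2c.png

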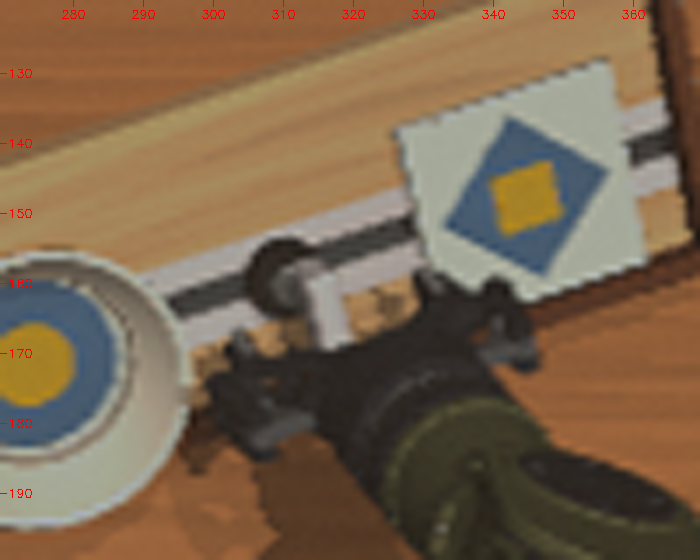

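View pics/side2c.png

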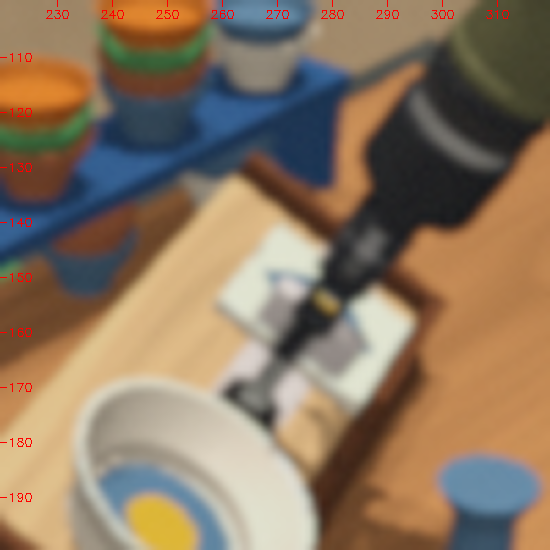

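```bash
python3 -m jog '[0.3,-0.24,0.3,0,-0.3,0,0, 0.3,-0.24,0.3,0,-0.3,0,0, 0.3,-0.24,0.3,0,-0.3,0,0.5, 0.3,-0.24,0.3,0,-0.3,0,1, 0.3,-0.24,0.3,0,-0.3,0,1, 0.3,-0.24,0.3,0,-0.3,0,1, 0.3,-0.24,0.3,0,-0.3,0,1, 0.3,-0.24,0.3,0,-0.3,0,1]' 40; python3 st.py
```

```text
time: 3.5
eef_pos: [0.5911, -0.086, 0.1325]
eef_rot: [0.856, 0.134, -0.494, 0.08]
contact_force: [-1.1, 0.5, 0.7]
opening: 0.0155
t 3.5 tcp [591.1 -86.  132.5] board [ 0.2 -1.2 66.2] open 15.5 F [-1.1  0.5  0.7] T [-0.13  0.51 -0.03]
 q [-0.3   0.2  -0.67  0.26  0.29  2.59]  toolx [ 0.477  0.151 -0.866] tooly [ 0.308 -0.951  0.004]
 in board: toolx [-0.    -0.004 -1.   ] tooly [-0.    -1.     0.004]
 F board [-0.4  0.8  1. ]
 holder xy [ 136.  -374.2] tooly in holder [ 0.467 -0.884  0.004]
```

```bash
python3 -m jog '[0,0,0,-7,0,0,1, 0,0,0,-14,0,0,1, 0,0,0,-21,0,0,1, 0,0,0,-28,0,0,1, 0,0,0,-35,0,0,1, 0,0,0,-42,0,0,1, 0,0,0,-49,0,0,1, 0,0,0,-56,0,0,1]'; python3 st.py
```

```text
time: 4.3
eef_pos: [0.591, -0.0859, 0.1324]
eef_rot: [0.717, 0.351, -0.372, 0.474]
contact_force: [-0.3, -0.4, 1.5]
opening: 0.0153
t 4.3 tcp [591.  -85.9 132.4] board [ 0.1 -1.  66.2] open 15.3 F [-0.3 -0.4  1.5] T [-0.13  0.46  0.06]
 q [-0.3   0.2  -0.67  0.26  0.29  1.61]  toolx [ 0.476  0.151 -0.866] tooly [ 0.856 -0.304  0.418]
 in board: toolx [-0.    -0.004 -1.   ] tooly [ 0.832 -0.555  0.002]
 F board [ 0.4 -0.3  1.5]
 holder xy [ 135.8 -374.1] tooly in holder [ 0.896 -0.153  0.418]
```

```bash
python3 -m jog '[0,0,0,-7,0,0,1, 0,0,0,-14,0,0,1, 0,0,0,-21,0,0,1, 0,0,0,-28,0,0,1, 0,0,0,-33.7,0,0,1, 0,0,0,-33.7,0,0,1, 0,0,0,-33.7,0,0,1, 0,0,0,-33.7,0,0,1]'; python3 st.py
```

```text
time: 5.1
eef_pos: [0.5908, -0.0859, 0.1323]
eef_rot: [0.549, 0.444, -0.255, 0.661]
contact_force: [-0.9, 0.1, 0.6]
opening: 0.0155
t 5.1 tcp [590.8 -85.9 132.3] board [-0.1 -1.1 66.2] open 15.5 F [-0.9  0.1  0.6] T [-0.18  0.58 -0.05]
 q [-0.3   0.2  -0.67  0.26  0.29  1.03]  toolx [ 0.476  0.151 -0.866] tooly [0.824 0.267 0.5  ]
 in board: toolx [-0.    -0.004 -1.   ] tooly [ 1.    -0.002 -0.   ]
 F board [-0.5  0.4  0.9]
 holder xy [ 135.7 -374.2] tooly in holder [0.766 0.405 0.5  ]
```

Wing along the slot; lift along the board normal, slowly at first.

```bash
python3 -m jog '[-0.5,0,0,0,0,0,1, -1,0,0,0,0,0,1, -1.7,0,0,0,0,0,1, -2.5,0,0,0,0,0,1, -4,0,0,0,0,0,1, -6,0,0,0,0,0,1, -8,0,0,0,0,0,1, -9,0,0,0,0,0,1]'; python3 st.py
python3 - <<'E'
from h import *
from bench import r
s=r.get_state()
for n in('side',):
    im=r.get_image(n)['image']; cv2.imwrite(f"pics/{n}3.png",im)
    crop(im,*(190,60,140,150,4),f"{n}3c.png")
# holder target
for z in (.125+.10,):
  print(plan(toolR([0,0,-1],HY),np.array([HC[0],HC[1],z]),s),plan(toolR([0,0,-1],-HY),np.array([HC[0],HC[1],z]),s))
E
```

```text
time: 5.9
eef_pos: [0.548, -0.1001, 0.2125]
eef_rot: [0.549, 0.443, -0.254, 0.661]
contact_force: [1.0, -0.4, -1.8]
opening: 0.0157
t 5.9 tcp [ 548.  -100.1  212.5] board [  1.   -1.2 158.2] open 15.7 F [ 1.  -0.4 -1.8] T [-0.24  0.56 -0.02]
 q [-0.36  0.05 -0.6   0.49  0.31  0.97]  toolx [ 0.478  0.15  -0.865] tooly [0.823 0.267 0.501]
 in board: toolx [ 0.002 -0.006 -1.   ] tooly [ 1.    -0.002  0.002]
 F board [-0.2 -0.7 -2. ]
 holder xy [  95.9 -395.5] tooly in holder [0.765 0.405 0.501]
(array([  3.75,   9.29, -39.46]), array([-60.69,  16.55, -26.92])) (array([  3.75,   9.29, -39.46]), array([114.65, -30.67, -18.85]))
```

View pics/side3c.png

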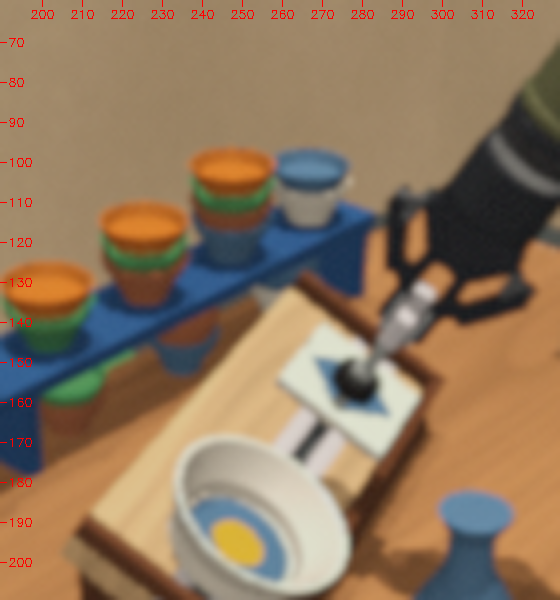

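```bash
python3 -m jog '[-4,2.3,0,0,0,0,1, -7.5,4.5,-0.5,0,0,0,1, -7.5,6,-4,-6,1.6,-2.7,1, -7.5,7,-8,-12,3.3,-5.4,1, -7.2,8,-12,-18,5,-8,1, -7,9,-16,-24,6.6,-10.8,1, -6.5,10,-20,-30,8.2,-13.5,1, -6,11,-24,-36,9.8,-16,1]'; python3 st.py
python3 - <<'E'
from h import *
from bench import r
s=r.get_state()
print(plan(toolR([0,0,-1],HY),np.array([HC[0],HC[1],.245]),s))
E
```

```text
time: 6.75
eef_pos: [0.5365, 0.1503, 0.3194]
eef_rot: [0.271, 0.624, -0.146, 0.718]
contact_force: [0.0, -0.9, -1.7]
opening: 0.0156
t 6.75 tcp [536.5 150.3 319.4] board [112.3 240.4 217.3] open 15.6 F [ 0.  -0.9 -1.7] T [-0.17  0.23 -0.03]
 q [ 0.22  0.14 -0.09  1.13  0.09  0.83]  toolx [ 0.178  0.128 -0.976] tooly [0.547 0.811 0.207]
 in board: toolx [-0.306  0.067 -0.95 ] tooly [ 0.772  0.601 -0.207]
 F board [-1.1 -0.9 -1.3]
 holder xy [  41.5 -150.8] tooly in holder [0.4   0.893 0.207]
(array([  8.98,  10.27, -10.66]), array([-24.46,   6.8 , -10.84]))
```

```bash
python3 -m jog '[0.6,3,-2.7,-6,1.7,-2.7,1, 1.1,6,-5.4,-12,3.4,-5.4,1, 1.6,9,-8,-18,5.1,-8.1,1, 2.1,11.7,-10.6,-24.5,6.8,-10.8,1, 2.1,11.7,-10.6,-24.5,6.8,-10.8,1, 5,11,-10.6,-24.5,6.8,-10.8,1, 9,10.3,-10.6,-24.5,6.8,-10.8,1, 9,10.3,-10.6,-24.5,6.8,-10.8,1]'; python3 st.py
python3 - <<'E'
from h import *
from bench import r
s=r.get_state()
print(plan(toolR([0,0,-1],HY),np.array([HC[0],HC[1],.205]),s))
E
```

```text
time: 7.55
eef_pos: [0.5184, 0.3034, 0.2383]
eef_rot: [0.059, 0.708, -0.063, 0.701]
contact_force: [-1.1, -0.6, -1.6]
opening: 0.0155
t 7.55 tcp [518.4 303.4 238.3] board [ 98.1 391.5 131.9] open 15.5 F [-1.1 -0.6 -1.6] T [-0.04  0.07  0.02]
 q [0.53 0.4  0.09 1.27 0.   0.7 ]  toolx [-0.011 -0.006 -1.   ] tooly [ 0.172  0.985 -0.008]
 in board: toolx [-0.511 -0.002 -0.86 ] tooly [ 0.403  0.883 -0.241]
 F board [-1.9 -0.2 -0.8]
 holder xy [-2.6 -3.1] tooly in holder [-0.     1.    -0.008]
(array([3.32, 0.33, 0.29]), array([-0.  , -0.57,  0.44]))
```

```bash
python3 -m jog '[2,0.33,0.3,0,-0.6,0.45,1, 4,0.33,0.3,0,-0.6,0.45,1, 6,0.33,0.3,0,-0.6,0.45,1, 7.3,0.33,0.3,0,-0.6,0.45,1, 7.3,0.33,0.3,0,-0.6,0.45,1, 7.3,0.33,0.3,0,-0.6,0.45,1, 7.3,0.33,0.3,0,-0.6,0.45,1, 7.3,0.33,0.3,0,-0.6,0.45,1]'; python3 st.py
python3 - <<'E'
from h import *
from bench import r
s=r.get_state()
for n in('top','side'):
    im=r.get_image(n)['image']; cv2.imwrite(f"pics/{n}4.png",im)
    crop(im,*((180,150,70,80,7) if n=='top' else (160,180,90,110,5.3)),f"{n}4c.png")
E
```

```text
time: 8.35
eef_pos: [0.5221, 0.3062, 0.1667]
eef_rot: [0.062, 0.704, -0.06, 0.705]
contact_force: [-1.0, -0.4, -0.4]
opening: 0.0155
t 8.35 tcp [522.1 306.2 166.7] board [ 66.  393.   67.8] open 15.5 F [-1.  -0.4 -0.4] T [ 0.01 -0.06  0.01]
 q [ 0.53  0.43 -0.06  1.08 -0.    0.7 ]  toolx [ 0.003  0.001 -1.   ] tooly [0.172 0.985 0.002]
 in board: toolx [-0.497  0.001 -0.868] tooly [ 0.408  0.883 -0.233]
 F board [-1.1 -0.1  0.2]
 holder xy [0.5 0.3] tooly in holder [0.    1.    0.002]
```

View pics/top4c.png

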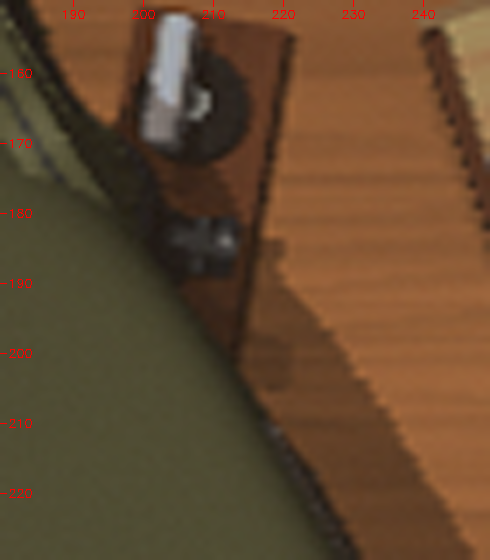

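View pics/side4c.png

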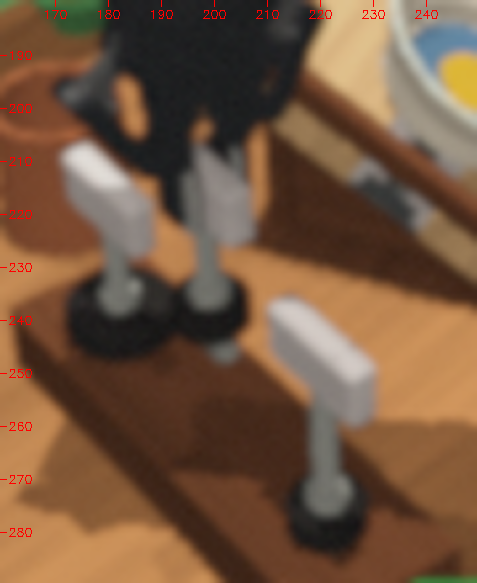

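Run:
```python
from h import *
print(proj('side',[.5221,.3062,.1085]),proj('side',[.5221,.3062,.091]))
```

```text
[199.80779946 238.81717155] [200.2117997 243.9870742]
```

```bash
python3 -m jog '[1.5,0,0,0,0,0,1, 3,0,0,0,0,0,1, 4,0,0,0,0,0,1, 4.4,0,0,0,0,0,1, 4.7,0,0,0,0,0,1, 4.9,0,0,0,0,0,1, 5.1,0,0,0,0,0,1, 5.3,0,0,0,0,0,1]'; python3 st.py
```

```text
time: 9.25
eef_pos: [0.5222, 0.3064, 0.1186]
eef_rot: [0.062, 0.703, -0.06, 0.706]
contact_force: [-9.8, -4.4, 32.8]
opening: 0.0155
t 9.25 tcp [522.2 306.4 118.6] board [ 42.1 393.2  26. ] open 15.5 F [-9.8 -4.4 32.8] T [-1.4   2.2  -0.05]
 q [ 0.53  0.46 -0.14  0.97 -0.    0.7 ]  toolx [ 0.005  0.003 -1.   ] tooly [0.172 0.985 0.004]
 in board: toolx [-0.495  0.001 -0.869] tooly [ 0.409  0.883 -0.232]
 F board [ 7.2 -1.2 33.7]
 holder xy [0.6 0.5] tooly in holder [0.    1.    0.004]
```

```bash
python3 -m jog '[-0.4,0,0,0,0,0,1, -0.6,-0.1,-0.12,0,0,0,1, -0.6,-0.1,-0.12,0,0,0,1, -0.4,-0.1,-0.12,0,0,0,1, -0.2,-0.1,-0.12,0,0,0,1, 0,-0.1,-0.12,0,0,0,1, 0.2,-0.1,-0.12,0,0,0,1, 0.3,-0.1,-0.12,0,0,0,1]'; python3 st.py
```

```text
time: 10.05
eef_pos: [0.5206, 0.306, 0.1151]
eef_rot: [0.062, 0.703, -0.06, 0.706]
contact_force: [0.2, 1.4, 0.9]
opening: 0.0157
t 10.05 tcp [520.6 306.  115.1] board [ 38.9 393.3  23.8] open 15.7 F [0.2 1.4 0.9] T [ 0.32  0.21 -0.03]
 q [ 0.53  0.46 -0.15  0.96  0.    0.7 ]  toolx [ 0.005  0.004 -1.   ] tooly [0.172 0.985 0.004]
 in board: toolx [-0.495  0.002 -0.869] tooly [ 0.409  0.883 -0.231]
 F board [1.  1.2 0.5]
 holder xy [-0.9 -0.2] tooly in holder [-0.     1.     0.004]
```

```bash
python3 -m jog '[0.2,0,0,0,0.2,0.2,1, 0.4,0,0,0,0.2,0.2,1, 0.6,0,0,0,0.2,0.2,1, 0.8,0,0,0,0.2,0.2,1, 0.9,0,0,0,0.2,0.2,1, 1.0,0,0,0,0.2,0.2,1, 1.0,0,0,0,0.2,0.2,1, 1.0,0,0,0,0.2,0.2,1]'; python3 st.py
python3 - <<'E'
from h import *
from bench import r
im=r.get_image('side')['image']; cv2.imwrite(f"pics/side5.png",im)
crop(im,160,180,90,110,5.3,"side5c.png")
E
```

```text
time: 10.85
eef_pos: [0.5206, 0.3059, 0.1054]
eef_rot: [0.064, 0.704, -0.058, 0.705]
contact_force: [-0.9, -0.9, 2.9]
opening: 0.0154
t 10.85 tcp [520.6 305.9 105.4] board [ 34.1 393.2  15.5] open 15.4 F [-0.9 -0.9  2.9] T [-0.22  0.36 -0.04]
 q [ 0.53  0.46 -0.17  0.93  0.01  0.7 ]  toolx [ 0.002  0.007 -1.   ] tooly [0.172 0.985 0.008]
 in board: toolx [-0.496  0.007 -0.868] tooly [ 0.41   0.883 -0.228]
 F board [ 0.5 -0.5  3.1]
 holder xy [-0.9 -0.2] tooly in holder [-0.     1.     0.008]
```

View pics/side5c.png

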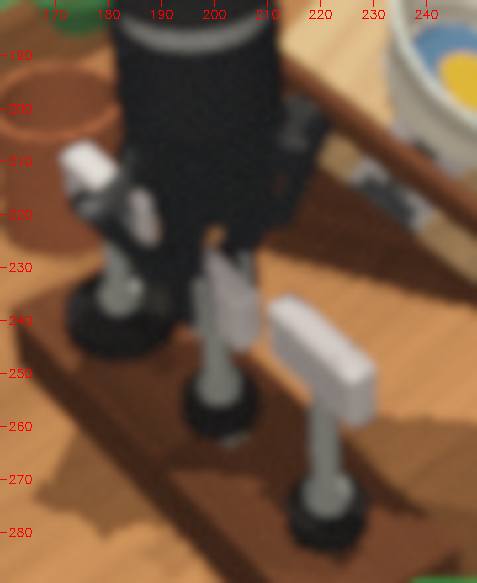

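Run:
```python
from h import *
for z in(.04,.048,.055,.122): print(z,proj('side',[.5206,.3060,z]),proj('side',[.4329,.3215,z]),proj('side',[.6102,.2905,z]))
```

```text
0.04 [201.79775097 258.69513382] [221.94119615 278.37140288] [183.23195691 240.71019369]
0.048 [201.62649302 256.47821291] [221.85688972 276.12331615] [182.98961465 238.53052975]
0.055 [201.47536135 254.52182506] [221.78245512 274.13846859] [182.77584665 236.60786712]
0.122 [199.96539043 234.97536761] [221.03692038 254.25829251] [180.64490433 217.44184022]
```

```bash
python3 -m jog '[0.1,0,0,0,-0.2,0.4,1, 0.2,0,0,0,-0.2,0.4,1, 0.3,0,0,0,-0.2,0.4,1, 0.4,0,0,0,-0.2,0.4,1, 0.4,0,0,0,-0.2,0.4,1, 0.4,0,0,0,-0.2,0.4,1, 0.4,0,0,0,-0.2,0.4,1, 0.4,0,0,0,-0.2,0.4,1]'; python3 st.py
```

```text
time: 11.7
eef_pos: [0.5208, 0.3059, 0.1053]
eef_rot: [0.067, 0.702, -0.056, 0.707]
contact_force: [-5.8, -3.2, 22.6]
opening: 0.0152
t 11.7 tcp [520.8 305.9 105.3] board [ 34.2 393.1  15.3] open 15.2 F [-5.8 -3.2 22.6] T [-1.23  1.67 -0.09]
 q [ 0.53  0.46 -0.18  0.92  0.01  0.7 ]  toolx [ 0.009  0.015 -1.   ] tooly [0.172 0.985 0.016]
 in board: toolx [-0.489  0.011 -0.872] tooly [ 0.415  0.883 -0.221]
 F board [ 5.7 -1.3 22.8]
 holder xy [-0.7 -0.2] tooly in holder [0.    1.    0.016]
```

```bash
python3 -m jog '[0,0,0,0,0.5,-0.9,1, 0,0,0,0,0.5,-0.9,0.8, 0,0,0,0,0.5,-0.9,0, 0,0,0,0,0.5,-0.9,0, 0,0,0,0,0.5,-0.9,0, 0,0,0,0,0.5,-0.9,0, 0,0,0,0,0.5,-0.9,0, 0,0,0,0,0.5,-0.9,0]'; python3 st.py
python3 - <<'E'
from h import *
from bench import r
im=r.get_image('side')['image']; cv2.imwrite(f"pics/side6.png",im)
crop(im,160,180,90,110,5.3,"side6c.png")
E
```

```text
time: 12.5
eef_pos: [0.5207, 0.3058, 0.1052]
eef_rot: [0.061, 0.705, -0.061, 0.704]
contact_force: [0.2, -0.8, -0.2]
opening: 0.0852
t 12.5 tcp [520.7 305.8 105.2] board [ 34.1 393.1  15.2] open 85.2 F [ 0.2 -0.8 -0.2] T [ 0.01  0.   -0.01]
 q [ 0.53  0.47 -0.16  0.95  0.    0.7 ]  toolx [-0.002  0.001 -1.   ] tooly [0.172 0.985 0.   ]
 in board: toolx [-0.502  0.001 -0.865] tooly [ 0.407  0.883 -0.235]
 F board [-0.2 -0.8 -0.1]
 holder xy [-0.7 -0.3] tooly in holder [0. 1. 0.]
```

View pics/side6c.png

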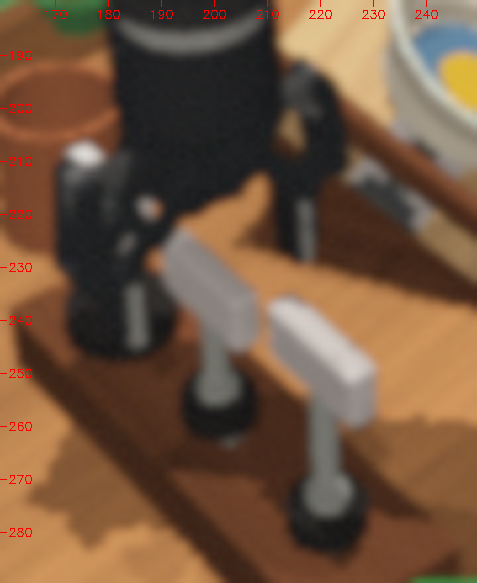

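```bash
python3 -m jog '[-3,0,0,0,0,0,0, -7,0,0,0,0,0,0, -11,0,0,0,0,0,0, -14,0,2,0,0,0,0, -14,0,6,0,0,0,0, -14,0,9,0,0,0,0, -14,0,9,0,0,0,0, -14,0,9,0,0,0,0]'; python3 st.py
python3 - <<'E'
from h import *
from bench import r
im=r.get_image('side')['image']; cv2.imwrite(f"pics/side7.png",im)
crop(im,170,210,65,80,7.4,"side7c.png")
im=r.get_image('top')['image']; cv2.imwrite(f"pics/top7.png",im)
crop(im,180,150,70,80,7,"top7c.png")
E
```

```text
time: 13.35
eef_pos: [0.6099, 0.29, 0.2443]
eef_rot: [0.061, 0.706, -0.061, 0.703]
contact_force: [-0.5, -0.2, -0.3]
opening: 0.0853
t 13.35 tcp [609.9 290.  244.3] board [172.7 350.3  95.8] open 85.3 F [-0.5 -0.2 -0.3] T [-0.02  0.03 -0.01]
 q [0.44 0.53 0.32 1.36 0.   0.62]  toolx [-0.004  0.    -1.   ] tooly [ 0.173  0.985 -0.   ]
 in board: toolx [-0.503  0.002 -0.864] tooly [ 0.407  0.882 -0.235]
 F board [-0.7 -0.   0. ]
 holder xy [89.8 -0.6] tooly in holder [ 0.001  1.    -0.   ]
```

View pics/side7c.png

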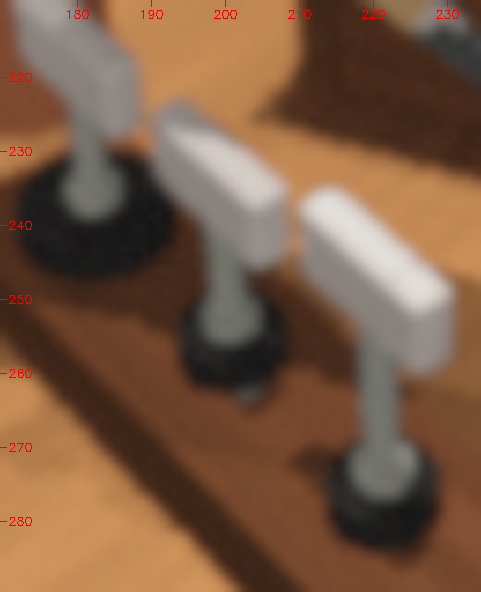

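View pics/top7c.png

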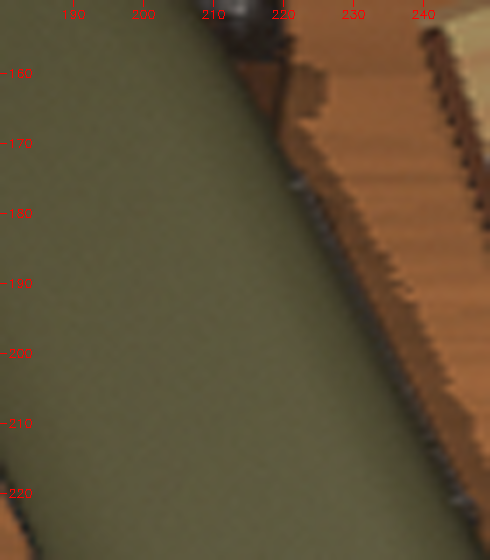

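Run:
```python
from h import *
print('patch',(onz('side',203,262.5,.04)-HC)@HX*1000,(onz('side',203,262.5,.04)-HC)@HY*1000)
for nm,hx,hy,dz in(('wide',90,0,0),('slim',-.7,-.2,0),('slim+6',-.7,-.2,.006),('tall',-90,0,.022)):
    c=HC+HX*hx/1000+HY*hy/1000+np.array([0,0,.122+dz])
    for sx,sy,sz in((-1,1,-1),(-1,-1,-1),(-1,1,1),(1,1,1)):
        print(nm,(sx,sy,sz),np.round(proj('side',c+HX*.032*sx+HY*.008*sy+np.array([0,0,.016*sz])),1))
s=cv2.imread('pics/side7.png')
c=cv2.resize(s[245:290,185:235],None,fx=14,fy=14,interpolation=cv2.INTER_CUBIC); c=cv2.convertScaleAbs(c,alpha=2,beta=10); cv2.imwrite('pics/z7.png',c[:600,:])
```

```text
patch -14.490560487653465 5.304652086107085
wide (-1, 1, -1) [185.  229.4]
wide (-1, -1, -1) [190.3 226.9]
wide (-1, 1, 1) [184.  219.8]
wide (1, 1, 1) [171.2 208.1]
slim (-1, 1, -1) [204.9 247.8]
slim (-1, -1, -1) [210.2 245.1]
slim (-1, 1, 1) [204.2 238. ]
slim (1, 1, 1) [189.8 224.9]
slim+6 (-1, 1, -1) [204.8 246. ]
slim+6 (-1, -1, -1) [210.1 243.3]
slim+6 (-1, 1, 1) [204.1 236.1]
slim+6 (1, 1, 1) [189.6 223.1]
tall (-1, 1, -1) [226.5 261.4]
tall (-1, -1, -1) [232.  258.3]
tall (-1, 1, 1) [226.2 251.2]
tall (1, 1, 1) [209.8 236.5]
```

View pics/z7.png

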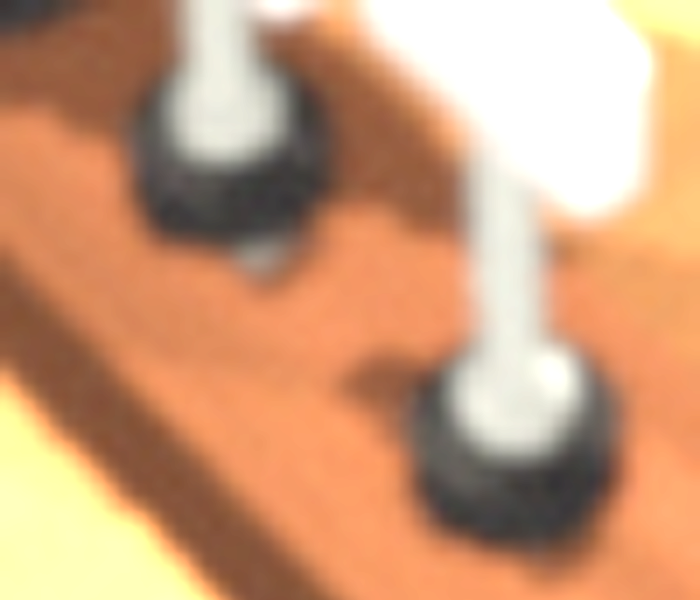

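```bash
python3 -m jog '[0,0,-4.5,0,0,0,0, 0,0.03,-9.0,0,0,0,0, 0,0.03,-9.05,0,0,0,0, 4,0.03,-9.05,0,-0.2,0,0, 8,0.03,-9.05,0,-0.2,0,0, 12,0.03,-9.05,0,-0.2,0,0, 13.6,0.03,-9.05,0,-0.2,0,0, 13.6,0.03,-9.05,0,-0.2,0,0]' 80; python3 st.py
```

```text
time: 14.25
eef_pos: [0.5163, 0.3051, 0.1064]
eef_rot: [0.059, 0.706, -0.062, 0.703]
contact_force: [-0.0, -0.1, 0.8]
opening: 0.0855
t 14.25 tcp [516.3 305.1 106.4] board [ 30.9 393.7  18.5] open 85.5 F [-0.  -0.1  0.8] T [0.   0.01 0.02]
 q [ 0.53  0.47 -0.16  0.95 -0.    0.71]  toolx [-0.005 -0.003 -1.   ] tooly [ 0.171  0.985 -0.004]
 in board: toolx [-0.505 -0.001 -0.863] tooly [ 0.404  0.883 -0.238]
 F board [ 0.4 -0.1  0.7]
 holder xy [-4.9 -1.8] tooly in holder [-0.001  1.    -0.004]
```

```bash
python3 -m jog '[0,0,0,0,0,0,0.6, 0,0,0,0,0,0,1, 0,0,0,0,0,0,1, 0,0,0,0,0,0,1, 0,0,0,0,0,0,1, 0,0,0,0,0,0,1, 0,0,0,0,0,0,1, 0,0,0,0,0,0,1]' 80; python3 st.py
```

```text
time: 15.05
eef_pos: [0.517, 0.3058, 0.1073]
eef_rot: [0.06, 0.706, -0.061, 0.703]
contact_force: [0.2, 1.8, 5.0]
opening: 0.015
t 15.05 tcp [517.  305.8 107.3] board [ 32.1 394.3  18.8] open 15.0 F [0.2 1.8 5. ] T [ 0.45  0.09 -0.01]
 q [ 0.53  0.46 -0.16  0.95  0.    0.71]  toolx [-0.004 -0.002 -1.   ] tooly [ 0.171  0.985 -0.002]
 in board: toolx [-0.504 -0.    -0.864] tooly [ 0.404  0.884 -0.236]
 F board [3.1 1.6 4. ]
 holder xy [-4.4 -0.9] tooly in holder [-0.001  1.    -0.002]
```

```bash
python3 -m jog '[-0.6,0,0,0,0,0,1, -1,0,0,0,0,0,1, -1,-0.13,-0.05,0,0,0,1, -0.8,-0.13,-0.05,0,0,0,1, -0.6,-0.13,-0.05,0,0,0,1, -0.4,-0.13,-0.05,0,0,0,1, -0.2,-0.13,-0.05,0,0,0,1, 0,-0.13,-0.05,0,0,0,1]'; python3 st.py
```

```text
time: 15.85
eef_pos: [0.5168, 0.3054, 0.1074]
eef_rot: [0.06, 0.706, -0.061, 0.703]
contact_force: [1.5, 4.2, 2.0]
opening: 0.0148
t 15.85 tcp [516.8 305.4 107.4] board [ 31.8 393.9  19.1] open 14.8 F [1.5 4.2 2. ] T [ 1.48 -0.28 -0.04]
 q [ 0.53  0.46 -0.16  0.95  0.    0.7 ]  toolx [-0.003 -0.    -1.   ] tooly [ 0.171  0.985 -0.001]
 in board: toolx [-0.503  0.001 -0.865] tooly [ 0.405  0.884 -0.235]
 F board [3.4 3.6 0.4]
 holder xy [-4.5 -1.4] tooly in holder [-0.001  1.    -0.001]
```

```bash
python3 -m jog '[0.15,0.03,0,0,0,0,1, 0.3,0.03,0,0,0,0,1, 0.45,0.03,0,0,0,0,1, 0.6,0.03,0,0,0,0,1, 0.75,0.03,0,0,0,0,1, 0.75,0.03,0,0,0,0,1, 0.75,0.03,0,0,0,0,1, 0.75,0.03,0,0,0,0,1]'; python3 st.py
python3 - <<'E'
from h import *
from bench import r
im=r.get_image('side')['image']; cv2.imwrite(f"pics/side8.png",im)
crop(im,170,210,65,80,7.4,"side8c.png")
E
```

```text
time: 16.65
eef_pos: [0.5175, 0.3065, 0.1069]
eef_rot: [0.062, 0.704, -0.059, 0.705]
contact_force: [-8.7, -0.2, 38.4]
opening: 0.0145
t 16.65 tcp [517.5 306.5 106.9] board [ 32.4 394.7  18.1] open 14.5 F [-8.7 -0.2 38.4] T [-0.37  2.15 -0.05]
 q [ 0.53  0.46 -0.17  0.94  0.    0.7 ]  toolx [ 0.002  0.003 -1.   ] tooly [0.17  0.985 0.003]
 in board: toolx [-0.498  0.002 -0.867] tooly [ 0.407  0.884 -0.231]
 F board [12.   2.5 37.4]
 holder xy [-4.  -0.2] tooly in holder [-0.002  1.     0.003]
```

View pics/side8c.png

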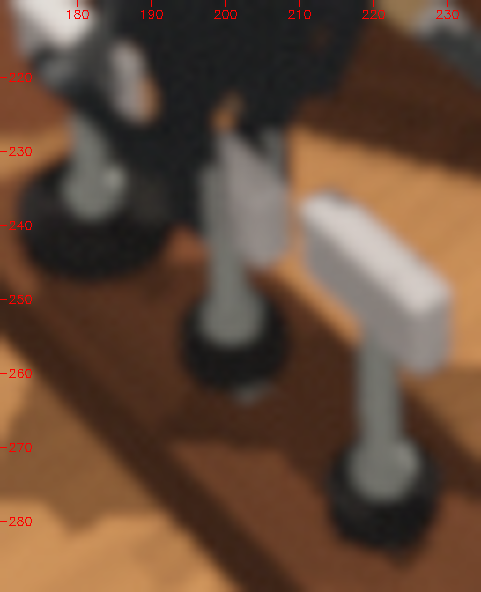

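```bash
python3 -m jog '[-1,0,0,0,0,0,1, -2,0,0,0,0,0,1, -3,0,0,0,0,0,1, -4,0,0,0,0,0,1, -4,0,0,0,0,0,1, -4,0,0,0,0,0,1, -4,0,0,0,0,0,1, -4,0,0,0,0,0,1]'; python3 st.py
python3 - <<'E'
from h import *
from bench import r
a=np.mean([r.get_image('side')['image'].astype(float) for _ in range(4)],0)
s=np.clip(a,0,255).astype(np.uint8); cv2.imwrite(f"pics/side9.png",s)
c=cv2.convertScaleAbs(s,alpha=1.8,beta=15); crop(c,180,205,60,75,8,"side9c.png",5)
E
```

```text
time: 17.5
eef_pos: [0.517, 0.306, 0.1461]
eef_rot: [0.061, 0.704, -0.06, 0.705]
contact_force: [0.1, 0.3, -1.8]
opening: 0.0151
t 17.5 tcp [517.  306.  146.1] board [ 51.5 394.5  52.4] open 15.1 F [ 0.1  0.3 -1.8] T [ 0.05 -0.04 -0.01]
 q [ 0.53  0.43 -0.11  1.03  0.    0.7 ]  toolx [ 0.001  0.002 -1.   ] tooly [0.17  0.985 0.002]
 in board: toolx [-0.499  0.002 -0.867] tooly [ 0.406  0.884 -0.232]
 F board [-0.7  0.3 -1.7]
 holder xy [-4.5 -0.7] tooly in holder [-0.002  1.     0.002]
```

View pics/side9c.png

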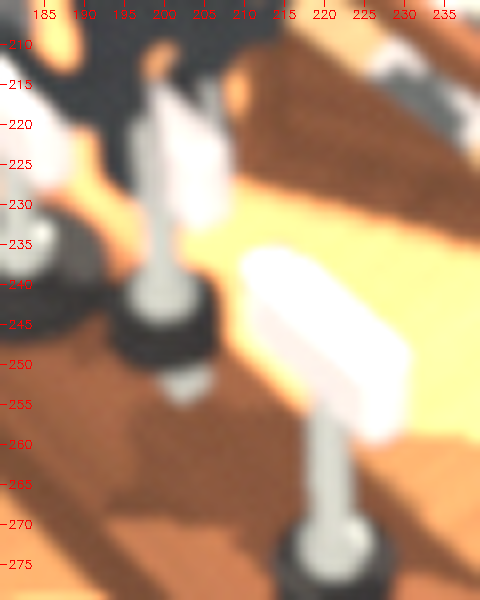

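Run:
```python
from h import *
a=cv2.imread("pics/side9.png"); b=cv2.imread("pics/side0.png")
o=[]
for im in(a,b):
    c=cv2.resize(im[235:280,180:225],None,fx=8,fy=8,interpolation=cv2.INTER_CUBIC).astype(float)
    c=np.clip((c-10)*4,0,255).astype(np.uint8); 
    for k in range(45):
        if (180+k)%5==0: cv2.putText(c,str(180+k),(int((k+.5)*8)-8,8),0,.3,(255,255,255),1)
        if (235+k)%5==0: cv2.putText(c,str(235+k),(0,int((k+.5)*8)+3),0,.3,(255,255,255),1)
    o.append(c)
cv2.imwrite("pics/enh.png",np.hstack(o))
```

```text
(no output)
```

View pics/enh.png

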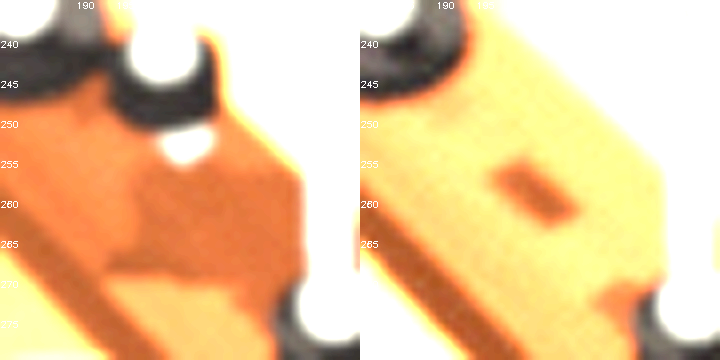

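Run:
```python
from h import *
a=cv2.imread("pics/side9.png").astype(float)
p=a[248:272,188:220]; print(p[...,2].astype(int)[::1,::2])
```

```text
[[ 71  68  65  40  26  28  26  26  25  36 107 174 178 145 134 135]
 [ 78  70  72  57  31  27  26  27  28  49  90 148 182 161 136 134]
 [ 81  74  79  72  44  33  31  37  52  69  85 116 169 177 147 134]
 [ 84  83  85  81  64  53  57  66  83  86  86  94 141 181 166 137]
 [ 85  86  86  85  79  76  83  94 101  92  86  87 110 167 179 146]
 [ 85  85  86  86  84  84  89 104 101  88  85  86  92 139 179 156]
 [ 83  85  86  87  85  81  82  99  87  79  83  85  86 109 162 155]
 [ 82  85  85  86  81  76  73  84  75  72  78  83  82  86 130 145]
 [ 80  83  85  84  78  71  69  73  70  69  73  75  75  73  95 122]
 [ 79  81  84  84  75  69  68  68  69  68  70  71  69  69  74  99]
 [ 78  80  83  84  73  70  69  68  68  67  68  70  69  69  69  89]
 [ 77  78  82  83  72  70  71  68  68  68  68  69  70  69  68  86]
 [ 76  78  81  83  74  68  70  69  67  68  68  69  70  70  69  87]
 [ 74  77  79  81  76  67  69  69  68  67  69  67  69  70  69  86]
 [ 75  76  78  80  76  67  67  69  68  69  69  68  69  70  69  87]
 [ 76  75  77  78  76  67  67  67  69  70  69  68  68  70  69  87]
 [ 76  75  76  78  74  67  68  68  71  70  69  69  68  69  69  88]
 [ 73  77  75  75  71  66  67  68  70  70  69  69  68  68  69  88]
 [ 68  77  75  68  66  63  66  69  69  70  69  68  68  69  68  84]
 [ 64  73  74  63  62  63  64  66  69  70  70  69  69  69  68  81]
 [ 61  69  72  62  63  64  65  65  68  69  70  70  69  69  68  79]
 [ 60  64  70  75  74  76  77  68  67  70  71  71  69  68  62  74]
 [ 61  60  71  93  94  94  95  82  80  82  78  74  70  66  53  80]
 [ 62  60  68  96 103 102 104  99  98 101  92  76  70  61  46  90]]
```

Run:
```python
from h import *
hc=np.array([.5209,.3068,0])
for s in(0,3,6,9,12):
    for nm,p,oy in(('A',(202.6,255.2),6),('B',(206.4,252.7),-6)):
        X=onz('side',*p,.0654+s/1000)-hc
        print(s,nm,'axis hx',round(X@HX*1000+15,1),'hy',round(X@HY*1000-oy,1))
```

```text
0 A axis hx 1.5 hy -2.0
0 B axis hx 3.0 hy -2.8
3 A axis hx -1.2 hy -0.4
3 B axis hx 0.3 hy -1.1
6 A axis hx -3.9 hy 1.3
6 B axis hx -2.4 hy 0.6
9 A axis hx -6.6 hy 2.9
9 B axis hx -5.1 hy 2.3
12 A axis hx -9.3 hy 4.6
12 B axis hx -7.8 hy 4.0
```

```bash
python3 -m jog '[1,-0.03,-0.18,0,0,0,1, 2,-0.03,-0.18,0,0,0,1, 3,-0.03,-0.18,0,0,0,1, 3.3,-0.03,-0.18,0,0,0,1, 3.6,-0.03,-0.18,0,0,0,1, 3.8,-0.03,-0.18,0,0,0,1, 4,-0.03,-0.18,0,0,0,1, 4.1,-0.03,-0.18,0,0,0,1]'; python3 st.py
```

```text
time: 18.5
eef_pos: [0.5159, 0.3066, 0.1071]
eef_rot: [0.062, 0.704, -0.059, 0.705]
contact_force: [-2.1, -0.1, 11.8]
opening: 0.0152
t 18.5 tcp [515.9 306.6 107.1] board [ 31.2 395.4  19. ] open 15.2 F [-2.1 -0.1 11.8] T [-0.23  0.68 -0.04]
 q [ 0.54  0.46 -0.17  0.94  0.    0.71]  toolx [ 0.003  0.004 -1.   ] tooly [0.17  0.985 0.004]
 in board: toolx [-0.497  0.003 -0.868] tooly [ 0.407  0.884 -0.231]
 F board [ 4.1  0.6 11.2]
 holder xy [-5.6 -0.3] tooly in holder [-0.002  1.     0.004]
```

```bash
python3 -m jog '[0,0,0,0,0,0,1, 0,0,0,0,0,0,0.5, 0,0,0,0,0,0,0, 0,0,0,0,0,0,0, 0,0,0,0,0,0,0, 0,0,0,0,0,0,0, 0,0,0,0,0,0,0, 0,0,0,0,0,0,0]'; python3 -m jog '[-3,0,0,0,0,0,0, -7,0,0,0,0,0,0, -11,0,0,0,0,0,0, -15,0,3,0,0,0,0, -15,0,8,0,0,0,0, -15,0,13,0,0,0,0, -15,0,14,0,0,0,0, -15,0,14,0,0,0,0]'; python3 st.py
python3 - <<'E'
from h import *
from bench import r
im=r.get_image('side')['image']; cv2.imwrite(f"pics/side10.png",im)
c=cv2.convertScaleAbs(im,alpha=1.7,beta=10);crop(c,170,210,65,80,7.4,"side10c.png",5)
for n,f in(('now',im),('side0',cv2.imread('pics/side0.png'))):
  for u in(200,202,204,221,223,181,183,185):
    print(n,u,f[244:290,u,2] if u>195 else f[236:252,u,2])
E
```

```text
time: 19.3
eef_pos: [0.5159, 0.3066, 0.107]
eef_rot: [0.062, 0.704, -0.059, 0.705]
contact_force: [-0.8, -0.4, 0.2]
opening: 0.0856
time: 20.1
eef_pos: [0.6553, 0.2813, 0.2556]
eef_rot: [0.062, 0.704, -0.06, 0.705]
contact_force: [-1.1, -0.2, -0.5]
opening: 0.0858
t 20.1 tcp [655.3 281.3 255.6] board [213.4 328.   85.3] open 85.8 F [-1.1 -0.2 -0.5] T [ 0.03 -0.05  0.01]
 q [0.4  0.6  0.48 1.44 0.   0.58]  toolx [ 0.002  0.003 -1.   ] tooly [0.172 0.985 0.003]
 in board: toolx [-0.498  0.002 -0.867] tooly [ 0.409  0.883 -0.232]
 F board [-1.2  0.1  0.1]
 holder xy [136.   -1.3] tooly in holder [0.    1.    0.003]
now 200 [118 118 118 118 119 117 118 117 117 116 117 107  78  48  36  36  31  31
  50  90 120 131 132 129 127 125 124 124 124 122 121 123 122 114  99  83
  71  64  64  63  63  67  84 118 157 186]
now 202 [125 112 106 106 109 114 117 115 113 113 114 106  78  45  31  27  29  31
  46  74 100 120 130 133 131 129 126 125 124 124 122 122 121 122 121 117
 103  87  70  65  64  65  64  67  79 111]
now 204 [146 132 104  82  82  99 117 113 103  98  91  76  50  32  28  25  26  37
  56  7
[... 1239 characters left out ...]
14 113 112 111 112 111 110 110 110
 110 105  92  76  61  57  56  56  55  58]
side0 221 [214 212 205 189 167 145 131 126 126 125 124 124 118 111 106 107 107 107
 107 106 108 107 107 107 108 106 108 108 107 106 104 105  96  67  37  27
  28  26  23  33  65  97 112 114 113 111]
side0 223 [212 214 211 205 199 186 163 141 129 126 126 126 126 123 120 131 142 137
 123 113 111 108 105 104 102 101 110 114 110 105 102 100  86  60  33  23
  25  24  27  31  53  75  94 109 116 115]
side0 181 [108 106  94  67  42  40  41  41  32  25  28  49  83 107 114 113]
side0 183 [103 102  90  61  33  30  34  37  31  25  29  54  90 111 118 116]
side0 185 [ 89  78  57  34  23  24  28  31  29  25  33  66 101 117 120 121]
```

View pics/side10c.png

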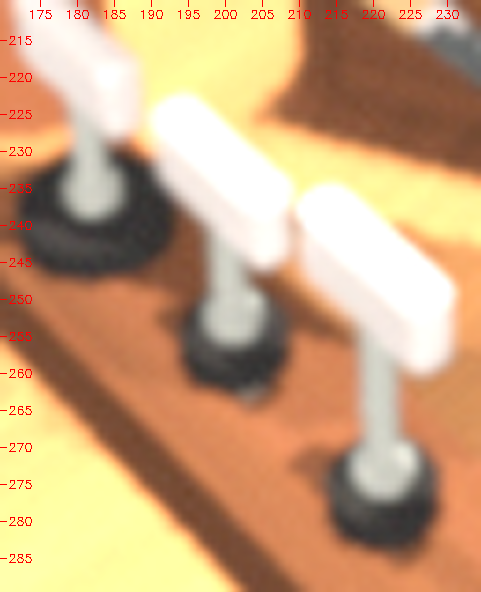

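```bash
python3 -m jog '[-5,0,0,0,0,0,0, -9,-5,0,0,0,0,0, -9,-10,-2,0,0,0,0, -9,-15,-4,0,0,0,0, -9,-20,-6,0,0,0,0, -9,-25,-8,0,0,0,0, -9,-30,-10,0,0,0,0, -9,-35,-12,0,0,0,0]'
python3 - <<'E'
from h import *
from bench import r
for n in('top','side'):
    im=r.get_image(n)['image']; cv2.imwrite(f"pics/{n}11.png",im)
    crop(im,*((180,145,65,85,7) if n=='top' else (165,200,70,90,6.6)),f"{n}11c.png",5)
E
```

```text
time: 20.95
eef_pos: [0.4902, -0.0143, 0.3456]
eef_rot: [0.061, 0.704, -0.059, 0.705]
contact_force: [0.2, -1.3, 1.0]
opening: 0.0857
```

View pics/top11c.png

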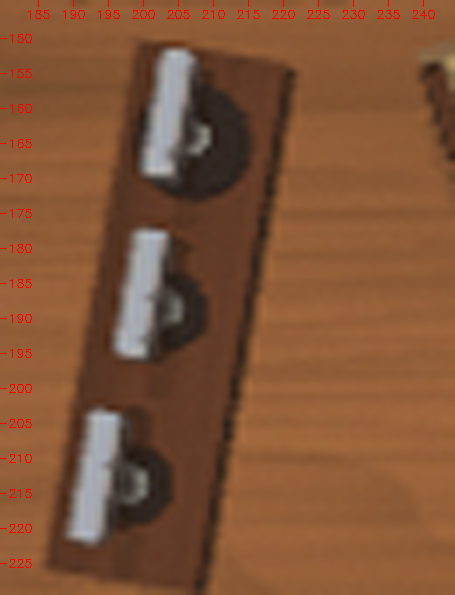

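View pics/side11c.png

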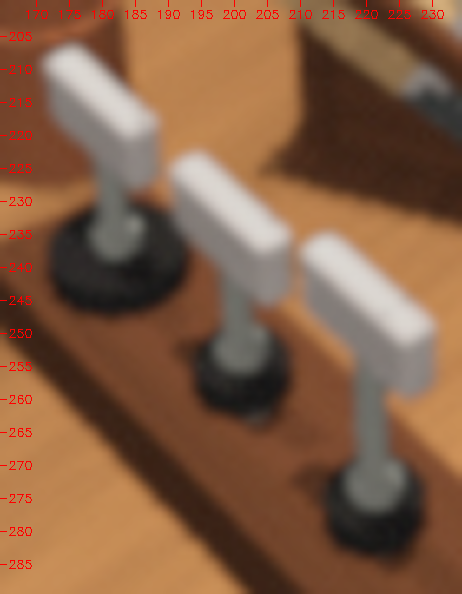

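```bash
python3 - <<'E'
from h import *
from bench import r
s=r.get_state()
print(plan(toolR([0,0,-1],HY),HC+HX*-.002+HY*-.0005+np.array([0,0,.2]),s))
E
python3 -m jog '[0,5,0,0,0,0,0, 0,10,0,0,0,0,0, 0,15,0,0,0,0,0, 0,20,0,0,0,0,0, 0,25,0,0,0,0,0, 0,30,-1,0,0,0,0, 3,31,-2,0,0,0,0, 6,31,-2.4,0,0,0,0]'
python3 - <<'E'
from h import *
from bench import r
s=r.get_state()
print(plan(toolR([0,0,-1],HY),HC+HX*-.002+HY*-.0005+np.array([0,0,.107]),s)); show(s)
E
```

```text
(array([14.69, 32.29, -2.59]), array([-0.22, -0.  , -0.1 ]))
time: 21.85
eef_pos: [0.5176, 0.2972, 0.2868]
eef_rot: [0.062, 0.704, -0.059, 0.705]
contact_force: [0.5, -1.0, -0.3]
opening: 0.0853
(array([17.99,  0.8 ,  0.  ]), array([ 0.11,  0.09, -0.26]))
t 21.85 tcp [517.6 297.2 286.8] board [120.  385.9 175.3] open 85.3 F [ 0.5 -1.  -0.3] T [-0.05  0.02 -0.  ]
 q [0.52 0.37 0.17 1.36 0.   0.69]  toolx [ 0.002  0.004 -1.   ] tooly [0.17  0.985 0.005]
 in board: toolx [-0.497  0.003 -0.868] tooly [ 0.407  0.884 -0.23 ]
 F board [ 0.  -1.1 -0.3]
 holder xy [-2.3 -9.3] tooly in holder [-0.002  1.     0.005]
```

```bash
python3 -m jog '[3,0.8,0,0,0,-0.3,0, 7.5,0.8,0,0,0,-0.3,0, 12,0.8,0,0,0,-0.3,0, 16,0.8,0,0,0,-0.3,0, 18,0.8,0,0,0,-0.3,0, 18,0.8,0,0,0,-0.3,0, 18,0.8,0,0,0,-0.3,0.6, 18,0.8,0,0,0,-0.3,1]' 80;python3 -m jog '[0,0,0,0,0,0,1, 0,0,0,0,0,0,1, 0,0,0,0,0,0,1, 0,0,0,0,0,0,1, -0.2,0,0,0,0,0,1, -0.2,0,0,0,0,0,1, -0.2,0,0,0,0,0,1, -0.2,0,0,0,0,0,1]'; python3 st.py
```

```text
time: 22.65
eef_pos: [0.5203, 0.3071, 0.109]
eef_rot: [0.061, 0.703, -0.06, 0.706]
contact_force: [0.4, 0.2, 0.7]
opening: 0.0592
time: 23.45
eef_pos: [0.52, 0.3071, 0.1106]
eef_rot: [0.06, 0.703, -0.06, 0.706]
contact_force: [0.4, -0.0, -2.0]
opening: 0.0145
t 23.45 tcp [520.  307.1 110.6] board [ 36.5 394.5  20. ] open 14.5 F [ 0.4 -0.  -2. ] T [ 0.04  0.03 -0.02]
 q [ 0.53  0.46 -0.16  0.95 -0.    0.7 ]  toolx [ 0.004  0.001 -1.   ] tooly [0.169 0.986 0.001]
 in board: toolx [-0.497 -0.    -0.868] tooly [ 0.405  0.884 -0.232]
 F board [-0.7 -0.2 -1.9]
 holder xy [-1.6  0.8] tooly in holder [-0.003  1.     0.001]
```

```bash
cat > pf.py <<'E'
from h import *
from bench import r
s=r.get_state(); F=np.array(s['contact_force']); p=np.array(s['eef_pos'])-HC
print('hx %.1f hy %.1f z %.1f | F hx %.1f hy %.1f z %.1f T'%(p@HX*1000,p@HY*1000,p[2]*1000,F@HX,F@HY,F[2]),np.round(s['wrist_torque'],2),round(s['time'],2))
E
python3 -m jog '[0,0,0.1,0,0,0,1, 0,0,0.2,0,0,0,1, 0,0,0.3,0,0,0,1, 0,0,0.4,0,0,0,1, 0,0,0.4,0,0,0,1, 0,0,0.4,0,0,0,1, 0,0,0.4,0,0,0,1, 0,0,0.4,0,0,0,1]' >/dev/null;python3 pf.py
python3 -m jog '[0,0,-0.2,0,0,0,1, 0,0,-0.4,0,0,0,1, 0,0,-0.6,0,0,0,1, 0,0,-0.8,0,0,0,1, 0,0,-0.8,0,0,0,1, 0,0,-0.8,0,0,0,1, 0,0,-0.8,0,0,0,1, 0,0,-0.8,0,0,0,1]' >/dev/null;python3 pf.py
```

```text
hx 1.2 hy 0.7 z 110.5 | F hx -5.0 hy -0.0 z 3.0 T [0.33 1.42 0.02] 24.25
hx -5.1 hy 0.8 z 110.7 | F hx 5.6 hy -0.6 z -3.9 T [-0.34 -1.52  0.02] 25.05
```

```bash
python3 -m jog '[0,0.1,0.31,0,0,0,1, 0,0.2,0.31,0,0,0,1, 0,0.3,0.31,0,0,0,1, 0,0.4,0.31,0,0,0,1, 0,0.4,0.31,0,0,0,1, 0,0.4,0.31,0,0,0,1, 0,0.4,0.31,0,0,0,1, 0,0.4,0.31,0,0,0,1]' >/dev/null;python3 pf.py
python3 -m jog '[0,-0.2,0,0,0,0,1, 0,-0.4,0,0,0,0,1, 0,-0.6,0,0,0,0,1, 0,-0.8,0,0,0,0,1, 0,-0.8,0,0,0,0,1, 0,-0.8,0,0,0,0,1, 0,-0.8,0,0,0,0,1, 0,-0.8,0,0,0,0,1]' >/dev/null;python3 pf.py
```

```text
hx -2.1 hy 4.8 z 110.8 | F hx 0.5 hy -0.2 z -1.3 T [-0.02  0.06 -0.01] 25.85
hx -2.0 hy -0.5 z 110.9 | F hx 0.1 hy 7.0 z -4.9 T [ 1.88 -0.13 -0.06] 26.65
```

```bash
python3 -m jog '[0,0.32,0,0,0,0,1, 0,0.32,0,0,0,0,1, 0.2,0.32,0,0,0,0,1, 0.4,0.32,0,0,0,0,1, 0.6,0.32,0,0,0,0,1, 0.8,0.32,0,0,0,0,1, 0.9,0.32,0,0,0,0,1, 0.9,0.32,0,0,0,0,1]' >/dev/null;python3 pf.py
```

```text
hx -1.4 hy 2.5 z 110.3 | F hx -10.0 hy -8.1 z 43.0 T [-1.65  2.77 -0.02] 27.45
```

```bash
python3 -m jog '[-1,0,0,0,0,0,1, -2,0,0,0,0,0,1, -3,0,0,0,0,0,1, -4,0,0,0,0,0,1, -4,0,0,0,0,0,1, -4,0,0,0,0,0,1, -4,0,0,0,0,0,1, -4,0,0,0,0,0,1]' >/dev/null;python3 pf.py
python3 - <<'E'
from h import *
from bench import r
for n in('side','top'):
    im=r.get_image(n)['image']; cv2.imwrite(f"pics/{n}12.png",im)
    c=cv2.convertScaleAbs(im,alpha=1.7,beta=10); crop(c,*((165,195,70,90,6.6) if n=='side' else (185,150,60,70,8)),f"{n}12c.png",5)
P=lambda n,x,z: proj(n,HC+HX*x+np.array([0,0,z]))
for n in('top','side'):
    print(n,[np.round(P(n,x,.048),1) for x in(-.09,0,.09)],'per mm hx',P(n,.01,.05)/10-P(n,0,.05)/10,'hy',(proj(n,HC+HY*.01+[0,0,.05])-P(n,0,.05))/10,'z',(P(n,0,.06)-P(n,0,.05))/10)
# dark masks in frame 11
for n,box in(('top',(180,145,245,230)),('side',(165,200,240,290))):
    im=cv2.imread(f'pics/{n}11.png'); x0,y0,x1,y1=box
    m=(im[y0:y1,x0:x1].max(2)<(50 if n=='side' else 52)).astype(np.uint8)
    k,l,st,c=cv2.connectedComponentsWithStats(m)
    for i in range(1,k):
        if st[i,4]>25: print(n,st[i,:2]+[x0,y0],st[i,2:],c[i]+[x0,y0])
E
```

```text
hx -2.2 hy 1.8 z 149.3 | F hx 0.7 hy -0.1 z -1.4 T [ 0.03 -0.02  0.02] 28.25
top [array([199.1, 213.9]), array([203.4, 189.3]), array([207.6, 164.9])] per mm hx [ 0.04702094 -0.27249762] hy [-0.2729464  -0.04285966] z [-0.04245477 -0.0278213 ]
side [array([221.9, 276.1]), array([201.4, 256.3]), array([183. , 238.5])] per mm hx [-0.21435208 -0.20686683] hy [-0.32100552  0.16927018] z [-0.02180419 -0.28056416]
top [203 157] [12 16 94] [210.17021277 165.57446809]
top [203 184] [ 6 11 33] [205.75757576 189.48484848]
top [197 209] [ 7 11 38] [200.47368421 214.        ]
side [173 233] [ 20  15 175] [182.19428571 240.82857143]
side [195 253] [13 10 81] [200.96296296 258.20987654]
side [215 272] [14 12 93] [220.94623656 278.88172043]
```

View pics/side12c.png

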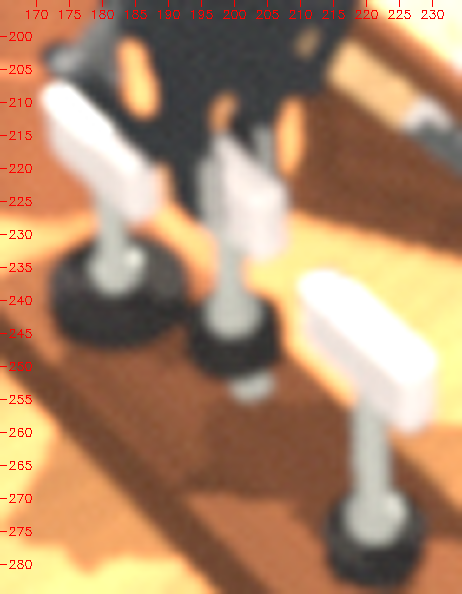

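View pics/top12c.png

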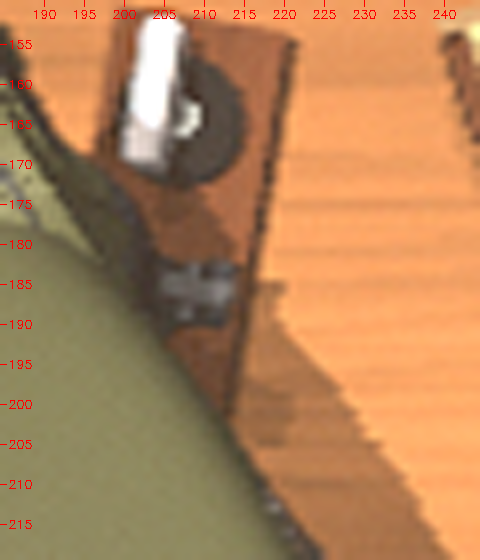

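```bash
python3 -m jog '[1,0.06,0.02,0,0,0,1, 2,0.06,0.02,0,0,0,1, 2.6,0.06,0.02,0,0,0,1, 2.9,0.06,0.02,0,0,0,1, 3.1,0.06,0.02,0,0,0,1, 3.3,0.06,0.02,0,0,0,1, 3.5,0.06,0.02,0,0,0,1, 3.5,0.06,0.02,0,0,0,1]' >/dev/null;python3 pf.py
```

```text
hx -1.6 hy 2.8 z 114.5 | F hx -0.8 hy 0.7 z -1.6 T [-0.07  0.01  0.04] 29.15
```

```bash
python3 -m jog '[0.15,-0.03,0,0,0,0,1, 0.3,-0.03,0,0,0,0,1, 0.4,-0.03,0,0,0,0,1, 0.4,-0.03,0,0,0,0,1, 0.4,-0.03,0,0,0,0,1, 0.4,-0.03,0,0,0,0,1, 0.4,-0.03,0,0,0,0,1, 0.4,-0.03,0,0,0,0,1]' >/dev/null;python3 pf.py
python3 -m jog '[0,0,0,0,0,0,0.7, 0,0,0,0,0,0,0.4, 0,0,0,0,0,0,0, 0,0,0,0,0,0,0, 0,0,0,0,0,0,0, 0,0,0,0,0,0,0, 0,0,0,0,0,0,0, 0,0,0,0,0,0,0]' >/dev/null;python3 pf.py
python3 -m jog '[-3,0,0,0,0,0,0, -7,0,0,0,0,0,0, -11,0,0,0,0,0,0, -14,0,3,0,0,0,0, -14,0,8,0,0,0,0, -14,0,9.2,0,0,0,0, -14,0,9.2,0,0,0,0, -14,0,9.2,0,0,0,0]' >/dev/null;python3 st.py
python3 - <<'E'
from h import *
from bench import r
im=r.get_image('side')['image']; cv2.imwrite(f"pics/side13.png",im)
c=cv2.convertScaleAbs(im,alpha=1.7,beta=10);crop(c,165,200,70,90,6.6,"side13c.png",5)
m=(im[200:290,165:240].max(2)<50).astype(np.uint8)
k,l,st,cc=cv2.connectedComponentsWithStats(m)
for i in range(1,k):
    if st[i,4]>25: print(st[i,:2]+[165,200],st[i,2:],cc[i]+[165,200])
E
```

```text
hx -1.5 hy 2.6 z 110.6 | F hx 0.2 hy -0.7 z -2.2 T [-0.01  0.04  0.  ] 29.95
hx -1.6 hy 2.5 z 110.5 | F hx 1.0 hy 0.1 z 0.2 T [-0.02  0.02 -0.  ] 30.75
t 31.55 tcp [609.2 291.9 250.7] board [175.9 352.4 101.3] open 84.9 F [ 0.1  0.3 -0.5] T [ 0.03  0.04 -0.02]
 q [0.45 0.52 0.31 1.36 0.   0.62]  toolx [ 0.008  0.007 -1.   ] tooly [0.169 0.986 0.009]
 in board: toolx [-0.492  0.005 -0.871] tooly [ 0.409  0.884 -0.226]
 F board [-0.1  0.2 -0.5]
 holder xy [88.8  1.2] tooly in holder [-0.003  1.     0.009]
[173 232] [ 21  16 208] [182.29326923 240.77884615]
[194 251] [15 13 92] [200.92391304 258.23913043]
[215 272] [13 12 88] [220.73863636 279.01136364]
```

View pics/side13c.png

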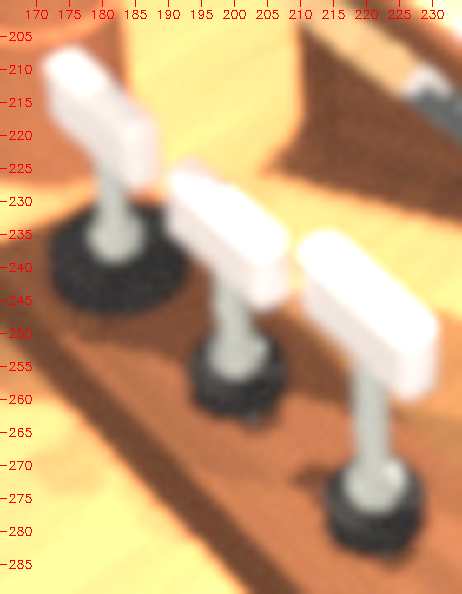

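Run:
```python
from h import *
for f in('side11','side13'):
    im=cv2.imread(f'pics/{f}.png'); 
    def low(u,a,b):
        c=im[:,u,:].max(1).astype(float); d=np.where(c[a:b]<45)[0][-1]+a
        t=.5*(28+c[d+4]); j=d
        while c[j+1]<t: j+=1
        return round(j+(t-c[j])/(c[j+1]-c[j]),2)
    print(f,'slim',[low(u,250,264) for u in(198,199,200,201,202)],'tall',[low(u,270,286) for u in(218,219,220,221,222)])
    print([im[258:268,u].tolist() for u in(203,205)])
```

```text
side11 slim [np.float64(262.2), np.float64(262.5), np.float64(262.81), np.float64(263.11), np.float64(263.23)] tall [np.float64(283.33), np.float64(283.74), np.float64(283.99), np.float64(284.16), np.float64(284.42)]
[[[25, 25, 27], [24, 24, 24], [22, 23, 24], [29, 30, 30], [40, 42, 47], [49, 57, 70], [42, 56, 84], [40, 61, 101], [45, 71, 119], [47, 74, 123]], [[23, 22, 22], [22, 23, 23], [21, 23, 25], [28, 32, 35], [38, 43, 53], [38, 47, 69], [35, 50, 82], [37, 59, 101], [48, 72, 121], [48, 75, 126]]]
side13 slim [np.float64(263.02), np.float64(263.08), np.float64(263.29), np.float64(263.65), np.float64(263.92)] tall [np.float64(283.31), np.float64(283.7), np.float64(283.97), np.float64(284.14), np.float64(284.38)]
[[[23, 24, 26], [24, 25, 24], [25, 26, 27], [25, 26, 27], [32, 35, 38], [37, 42, 54], [35, 46, 69], [34, 52, 87], [41, 64, 107], [44, 69, 115]], [[24, 25, 25], [26, 27, 29], [24, 24, 26], [25, 28, 33], [25, 31, 46], [26, 39, 64], [31, 46, 77], [37, 58, 97], [43, 67, 112], [46, 71, 118]]]
```

```bash
python3 -m jog '[0,0,-4.5,0,0.3,-0.6,1, 0,0.05,-9,0,0.3,-0.6,1, 2,0.05,-9,0,0.3,-0.6,1, 5,0.05,-9,0,0.3,-0.6,1, 8,0.05,-9,0,0.3,-0.6,1, 10,0.05,-9,0,0.3,-0.6,1, 10.4,0.05,-9,0,0.3,-0.6,1, 10.4,0.05,-9,0,0.3,-0.6,1]' >/dev/null;python3 pf.py
python3 -m jog '[0.1,0,0,0,0,0,1, 0.2,0,0,0,0,0,1, 0.3,0,0,0,0,0,1, 0.4,0,0,0,0,0,1, 0.5,0,0,0,0,0,1, 0.6,0,0,0,0,0,1, 0.7,0,0,0,0,0,1, 0.8,0,0,0,0,0,1]' >/dev/null;python3 pf.py
```

```text
hx -2.4 hy 2.1 z 146.2 | F hx 0.3 hy -0.2 z 0.7 T [ 0.05 -0.05  0.  ] 32.4
hx -2.4 hy 2.1 z 138.0 | F hx -1.3 hy 0.0 z 8.2 T [-0.    0.07 -0.01] 33.2
```

```bash
python3 -m jog '[-2,0,0,0,0,0,0.5, -5,0,1,0,0,0,0, -6,0,5,0,0,0,0, -6,0.05,9.2,0,0,0,0, -6,0.05,9.2,0,0,0,0, -4,0.05,9.2,0,0,0,0, 0,0.05,9.2,0,0,0,0, 3.0,0.05,9.2,0,0,0,0]' 80 >/dev/null;python3 st.py
```

```text
t 34.0 tcp [609.2 293.2 106.2] board [104.  353.6 -24.1] open 85.3 F [-0.4 -0.  -1. ] T [-0.04  0.04  0.03]
 q [ 0.45  0.59  0.06  1.04 -0.    0.62]  toolx [-0.002 -0.003 -1.   ] tooly [ 0.168  0.986 -0.003]
 in board: toolx [-0.502 -0.002 -0.865] tooly [ 0.402  0.885 -0.236]
 F board [-0.8  0.1 -0.7]
 holder xy [88.6  2.5] tooly in holder [-0.004  1.    -0.003]
```

```bash
python3 -m jog '[0,0,0,0,0,0,0.6, 0,0,0,0,0,0,1, 0,0,0,0,0,0,1, 0,0,0,0,0,0,1, 0,0,0,0,0,0,1, 0,0,0,0,0,0,1, 0,0,0,0,0,0,1, 0,0,0,0,0,0,1]' 80 >/dev/null;python3 st.py
python3 -m jog '[-1,0,0,0,0,0,1, -2,0,0,0,0,0,1, -4,0,0,0,0,0,1, -7,0,0,0,0,0,1, -11,0,0,0,0,0,1, -15,0,0,0,0,0,1, -19,0,0,0,0,0,1, -19,0,0,0,0,0,1]' 80 >/dev/null;python3 st.py
python3 - <<'E'
from h import *
from bench import r
s=r.get_state()
for n in('side',):
    im=r.get_image(n)['image']; cv2.imwrite(f"pics/{n}14.png",im); crop(im,140,90,130,180,3.3,"side14c.png")
R=toolR(-BR[:,2],BR[:,0])
for sg in(1,-1): print(plan(toolR(-BR[:,2],sg*BR[:,0]),bp(0,-8,170),s))
E
```

```text
t 34.8 tcp [610.4 293.5 108.2] board [106.1 353.6 -22.9] open 15.0 F [ 0.1 -1.6  6.1] T [-0.17  0.07  0.  ]
 q [ 0.45  0.58  0.06  1.04 -0.    0.62]  toolx [ 0.001 -0.002 -1.   ] tooly [ 0.168  0.986 -0.002]
 in board: toolx [-0.499 -0.002 -0.866] tooly [ 0.403  0.885 -0.234]
 F board [ 2.7 -1.5  5.4]
 holder xy [89.7  3. ] tooly in holder [-0.004  1.    -0.002]
t 35.6 tcp [612.5 295.1 305.9] board [207.1 354.4 147.1] open 15.0 F [ 1.   0.6 -2.1] T [ 0.01 -0.    0.05]
 q [ 0.45  0.53  0.47  1.5  -0.    0.62]  toolx [ 0.012  0.004 -1.   ] tooly [0.168 0.986 0.006]
 in board: toolx [-0.489 -0.    -0.872] tooly [ 0.406  0.885 -0.228]
 F board [-0.1  0.3 -2.4]
 holder xy [91.5  4.9] tooly in holder [-0.004  1.     0.006]
(array([  8.14, -41.  ,  -0.09]), array([ 60.83, -15.87,  26.32]))
(array([  8.14, -41.  ,  -0.09]), array([-114.77,  -29.98,  -18.07]))
```

View pics/side14c.png

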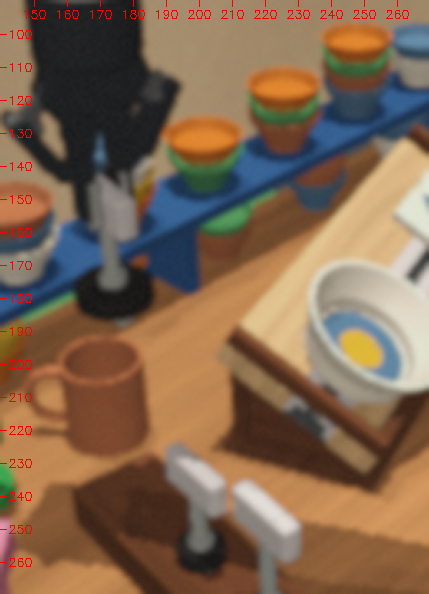

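```bash
python3 -m jog '[-1,-4.5,0,0,0,0,1, -1,-9,0,6,-1.6,2.6,1, -1,-13.5,0,13,-3.4,5.6,1, -1,-18,0,20,-5.2,8.6,1, -1,-22.5,0,27,-7,11.7,1, -1,-27,0,34,-8.8,14.7,1, -1,-31.5,0,41,-10.6,17.7,1, -1,-36,0,48,-12.5,20.8,1]' 80 >/dev/null;python3 st.py
python3 - <<'E'
from h import *
from bench import r
s=r.get_state()
print(plan(toolR(-BR[:,2],BR[:,0]),bp(.7,-6,150),s))
E
```

```text
t 36.45 tcp [548.9 -61.7 309.2] board [ 60.4  35.  235.6] open 15.0 F [ 0.9 -0.6 -2.6] T [-0.31  0.48 -0.06]
 q [-0.26  0.04 -0.29  0.91  0.26  0.8 ]  toolx [ 0.369  0.17  -0.914] tooly [0.777 0.484 0.403]
 in board: toolx [-0.108  0.047 -0.993] tooly [ 0.971  0.219 -0.095]
 F board [-0.7 -0.8 -2.6]
 holder xy [  90.2 -357.5] tooly in holder [0.682 0.61  0.403]
(array([ 8.95, -5.88,  3.32]), array([12.49, -3.37,  5.86]))
```

```bash
python3 -m jog '[0.5,-2,1.2,6,-1.7,2.9,1, 1.5,-4,2.3,12.5,-3.4,5.9,1, 3,-5.9,3.3,12.5,-3.4,5.9,1, 5,-5.9,3.3,12.5,-3.4,5.9,1, 7,-5.9,3.3,12.5,-3.4,5.9,1, 9,-5.9,3.3,12.5,-3.4,5.9,1, 9,-5.9,3.3,12.5,-3.4,5.9,1, 9,-5.9,3.3,12.5,-3.4,5.9,1]' 80 >/dev/null;python3 st.py
python3 - <<'E'
from h import *
from bench import r
s=r.get_state()
print(plan(toolR(-BR[:,2],BR[:,0]),bp(.7,-6,110),s))
for n in('side','top'):
    im=r.get_image(n)['image']; cv2.imwrite(f"pics/{n}15.png",im); crop(im,*((190,90,130,130,4.5) if n=='side' else (230,100,150,110,5.3)),f"{n}15c.png")
E
```

```text
t 37.25 tcp [ 551.5 -102.6  203. ] board [ -1.6  -4.7 148.7] open 14.6 F [-0.1  0.7 -1.7] T [-0.24  0.68 -0.02]
 q [-0.36  0.07 -0.6   0.48  0.32  0.96]  toolx [ 0.473  0.156 -0.867] tooly [0.825 0.268 0.498]
 in board: toolx [-0.003  0.002 -1.   ] tooly [ 1.    -0.001 -0.003]
 F board [-0.8  0.8 -1.5]
 holder xy [  99.8 -397.4] tooly in holder [0.766 0.406 0.498]
(array([3.87, 0.24, 0.13]), array([-0.06, -0.1 ,  0.15]))
```

View pics/side15c.png

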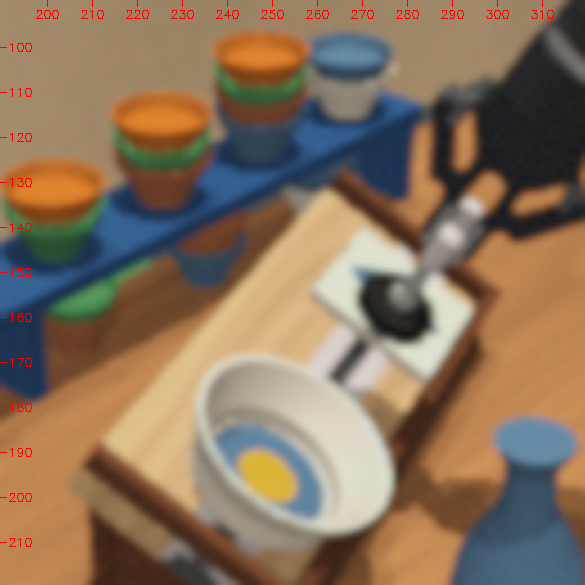

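View pics/top15c.png

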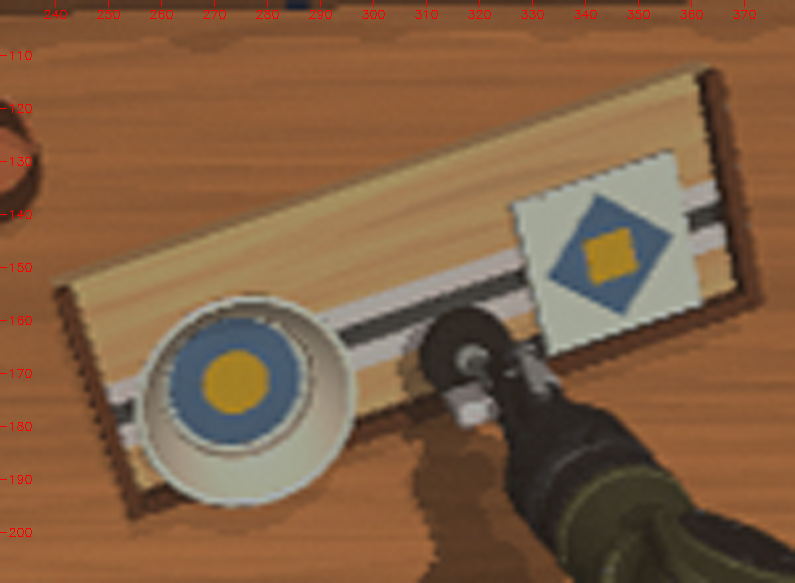

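```bash
python3 -m jog '[1.5,0.24,0.1,0,0,0,1, 3,0.24,0.1,0,0,0,1, 4.4,0.24,0.1,0,0,0,1, 5.3,0.24,0.1,0,0,0,1, 5.3,0.24,0.1,0,0,0,1, 5.3,0.24,0.1,0,0,0,1, 5.3,0.24,0.1,0,0,0,1, 5.3,0.24,0.1,0,0,0,1]' 80 >/dev/null;python3 st.py
python3 - <<'E'
from h import *
from bench import r
s=r.get_state()
z=tob(s['eef_pos'])[2]-68.2
for n in('side','top'):
    im=r.get_image(n)['image']; cv2.imwrite(f"pics/{n}16.png",im); crop(im,*((220,110,100,100,5.8) if n=='side' else (290,130,70,60,8)),f"{n}16c.png",5)
cv2.imwrite('pics/r16.png',np.vstack([rect(n,cv2.imread(f'pics/{n}16.png'),0,z) for n in('top','side')])); print(z)
E
```

```text
t 38.15 tcp [580.9 -95.7 161.4] board [ 3.6 -7.3 97.6] open 14.8 F [-0.2 -0.4 -1.8] T [-0.21  0.74 -0.01]
 q [-0.33  0.15 -0.64  0.35  0.3   1.  ]  toolx [ 0.477  0.154 -0.865] tooly [0.822 0.269 0.502]
 in board: toolx [ 0.002 -0.002 -1.   ] tooly [1.    0.    0.002]
 F board [-1.2 -0.4 -1.4]
 holder xy [ 127.5 -385.5] tooly in holder [0.764 0.406 0.502]
29.427541104985806
```

View pics/side16c.png

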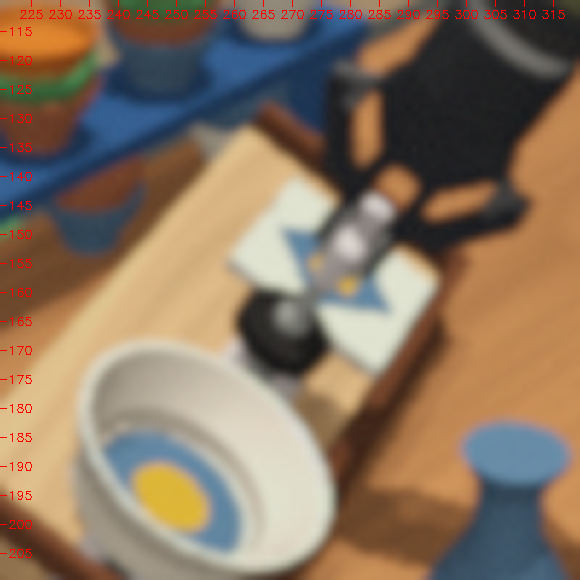

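View pics/r16.png

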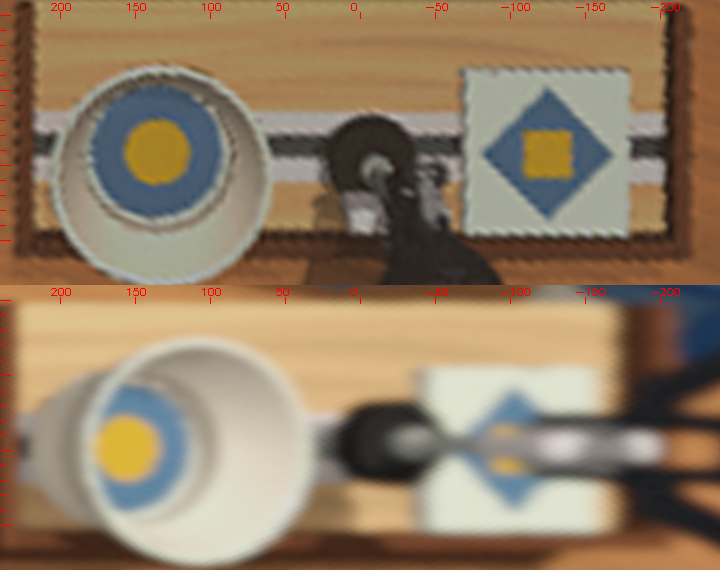

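```bash
python3 -m jog '[0,-0.35,0,0,0,0,1, 0.4,-0.35,0,0,0,0,1, 0.8,-0.35,0,0,0,0,1, 1.1,-0.35,0,0,0,0,1, 1.1,-0.35,0,0,0,0,1, 1.1,-0.35,0,0,0,0,1, 1.1,-0.35,0,0,0,0,1, 1.1,-0.35,0,0,0,0,1]' 80 >/dev/null;python3 st.py
```

```text
t 39.05 tcp [583.2 -94.9 149.9] board [ 0.  -7.2 86.5] open 15.1 F [-0.6  0.1 -2.2] T [-0.23  0.71  0.01]
 q [-0.32  0.17 -0.65  0.32  0.3   1.  ]  toolx [ 0.477  0.155 -0.865] tooly [0.822 0.269 0.502]
 in board: toolx [ 0.002 -0.001 -1.   ] tooly [1.    0.    0.002]
 F board [-1.5  0.3 -1.6]
 holder xy [ 129.7 -384.3] tooly in holder [0.764 0.406 0.502]
```

```bash
python3 -m jog '[0.2,0,0,0,0,0,1, 0.4,0,0,0,0,0,1, 0.6,0,0,0,0,0,1, 0.7,0,0,0,0,0,1, 0.8,0,0,0,0,0,1, 0.9,0,0,0,0,0,1, 0.9,0,0,0,0,0,1, 0.9,0,0,0,0,0,1]' 80 >/dev/null;python3 st.py
```

```text
t 39.85 tcp [587.5 -93.5 142.2] board [ 0.1 -7.2 77.5] open 14.5 F [ 1.1 -0.7 -2.6] T [-0.28  0.72  0.03]
 q [-0.32  0.18 -0.66  0.29  0.3   1.  ]  toolx [ 0.477  0.155 -0.865] tooly [0.822 0.269 0.502]
 in board: toolx [ 0.002 -0.001 -1.   ] tooly [1.    0.    0.002]
 F board [-0.6 -1.  -2.6]
 holder xy [ 133.7 -382.2] tooly in holder [0.764 0.406 0.502]
```

No contact yet although the tip should be 5 mm past the face; continue.

```bash
python3 -m jog '[0.2,0,0,0,0,0,1, 0.4,0,0,0,0,0,1, 0.5,0,0,0,0,0,1, 0.6,0,0,0,0,0,1, 0.7,0,0,0,0,0,1, 0.8,0,0,0,0,0,1, 0.8,0,0,0,0,0,1, 0.8,0,0,0,0,0,1]' 80 >/dev/null;python3 st.py
python3 -m jog '[0.1,0,0,0,0,0,1, 0.2,0,0,0,0,0,1, 0.3,0,0,0,0,0,1, 0.4,0,0,0,0,0,1, 0.4,0,0,0,0,0,1, 0.4,0,0,0,0,0,1, 0.4,0,0,0,0,0,1, 0.4,0,0,0,0,0,1]' 80 >/dev/null;python3 st.py
```

```text
t 40.65 tcp [591.3 -92.2 135.2] board [ 0.1 -7.2 69.5] open 14.8 F [ 0.9  0.9 -1.9] T [-0.2   0.69 -0.01]
 q [-0.31  0.2  -0.66  0.27  0.3   1.01]  toolx [ 0.477  0.155 -0.865] tooly [0.822 0.269 0.502]
 in board: toolx [ 0.002 -0.001 -1.   ] tooly [1.    0.    0.002]
 F board [ 0.   0.6 -2.2]
 holder xy [ 137.2 -380.3] tooly in holder [0.764 0.406 0.502]
t 41.45 tcp [591.6 -92.2 134.7] board [ 0.1 -7.2 68.9] open 14.8 F [-26.3  -4.4  28.7] T [0.04 2.16 0.55]
 q [-0.31  0.2  -0.66  0.27  0.3   1.01]  toolx [ 0.478  0.154 -0.865] tooly [0.822 0.268 0.503]
 in board: toolx [ 0.003 -0.003 -1.   ] tooly [ 1.    -0.001  0.003]
 F board [-8.5  3.9 38. ]
 holder xy [ 137.5 -380.2] tooly in holder [0.764 0.405 0.503]
```

```bash
python3 -m jog '[0,0,0,0,0,0,1, 0,0,-0.8,0,0,0,1, 0,0,-1.6,0,0,0,1, 0,0,-2.4,0,0,0,1, 0,0,-3.2,0,0,0,1, 0,0,-4,0,0,0,1, 0,0,-4.6,0,0,0,1, 0,0,-4.6,0,0,0,1]' 80 >/dev/null;python3 st.py
python3 - <<'E'
from h import *
from bench import r
for n in('side','top'):
    im=r.get_image(n)['image']; cv2.imwrite(f"pics/{n}17.png",im)
cv2.imwrite('pics/r17.png',np.vstack([rect(n,cv2.imread(f'pics/{n}17.png'),0,0) for n in('top','side')]))
E
```

```text
t 42.25 tcp [577.3 -47.2 134.9] board [ 0.5 39.9 68.9] open 14.7 F [-4.1 -2.   4. ] T [-0.3   0.55 -0.09]
 q [-0.22  0.16 -0.72  0.23  0.26  1.09]  toolx [ 0.479  0.155 -0.864] tooly [0.821 0.269 0.503]
 in board: toolx [ 0.004 -0.002 -1.   ] tooly [1.    0.    0.004]
 F board [-1.9 -0.7  5.7]
 holder xy [ 115.7 -338.4] tooly in holder [0.763 0.406 0.503]
```

View pics/r17.png

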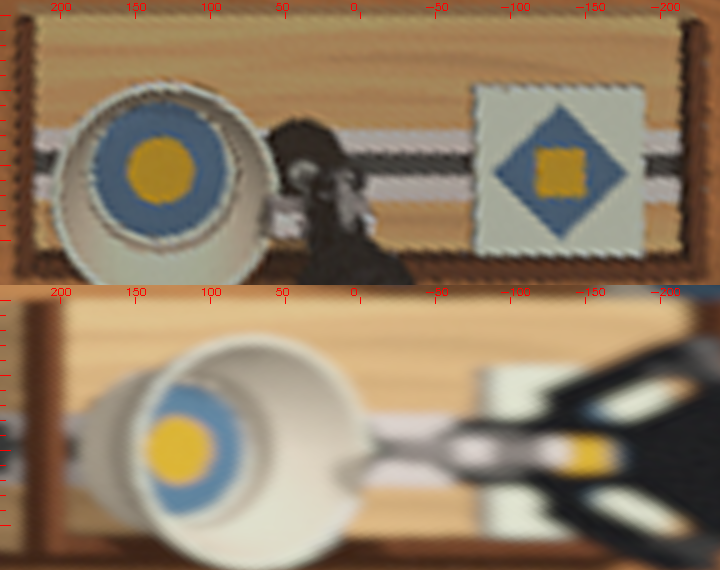

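```bash
python3 -m jog '[0,-0.03,-0.2,0,0,0,1, 0,-0.03,-0.4,0,0,0,1, 0,-0.03,-0.6,0,0,0,1, 0,-0.03,-0.8,0,0,0,1, 0,-0.03,-1,0,0,0,1, 0,-0.03,-1.2,0,0,0,1, 0,-0.03,-1.4,0,0,0,1, 0,-0.03,-1.6,0,0,0,1]' 80 >/dev/null;python3 st.py
```

```text
t 43.15 tcp [574.  -36.  135.6] board [ 1.2 51.6 69.3] open 14.8 F [ -1.8 -12.5   4.2] T [-2.17  0.46 -1.26]
 q [-0.19  0.14 -0.74  0.21  0.24  1.12]  toolx [ 0.482  0.146 -0.864] tooly [0.821 0.268 0.504]
 in board: toolx [ 0.004 -0.011 -1.   ] tooly [ 1.    -0.001  0.004]
 F board [ -2.7 -11.3   6.5]
 holder xy [ 110.5 -327.9] tooly in holder [0.763 0.405 0.504]
```

```bash
python3 -m jog '[0,-0.05,-0.3,0,0,0,1, 0,-0.05,-0.5,0,0,0,1, 0,-0.05,-0.7,0,0,0,1, 0,-0.05,-0.9,0,0,0,1, 0,-0.05,-1.1,0,0,0,1, 0,-0.05,-1.3,0,0,0,1, 0,-0.05,-1.5,0,0,0,1, 0,-0.05,-1.7,0,0,0,1]' 80 >/dev/null;python3 st.py
```

```text
t 43.95 tcp [570.3 -26.4 137. ] board [ 1.4 61.9 70.8] open 14.8 F [ -9.  -16.2  15.5] T [-2.83  0.72 -1.78]
 q [-0.16  0.13 -0.76  0.2   0.21  1.15]  toolx [ 0.486  0.131 -0.864] tooly [0.822 0.266 0.503]
 in board: toolx [ 0.004 -0.027 -1.   ] tooly [ 1.    -0.003  0.004]
 F board [ -4.1 -12.6  20.3]
 holder xy [ 105.2 -319. ] tooly in holder [0.764 0.403 0.503]
```

```bash
python3 -m jog '[0,-0.1,-0.2,0,2,0,1, 0,-0.1,-0.4,0,2,0,1, 0,-0.1,-0.6,0,2,0,1, 0,-0.1,-0.7,0,2,0,1, 0,-0.1,-0.8,0,2,0,1, 0,-0.1,-0.9,0,2,0,1, 0,-0.1,-1,0,2,0,1, 0,-0.1,-1.1,0,2,0,1]' 80 >/dev/null;python3 st.py
```

```text
t 44.75 tcp [568.  -20.6 137.1] board [ 1.1 68.1 71. ] open 14.8 F [ -2.6 -14.    5.8] T [-2.95  0.27 -1.66]
 q [-0.17  0.13 -0.75  0.21  0.23  1.15]  toolx [ 0.479  0.154 -0.864] tooly [0.823 0.264 0.503]
 in board: toolx [ 0.004 -0.003 -1.   ] tooly [ 1.    -0.004  0.004]
 F board [ -3.  -12.6   8.5]
 holder xy [ 102.  -313.7] tooly in holder [0.765 0.402 0.503]
```

```bash
python3 -m jog '[0.1,-0.1,-0.3,0,1,0,1, 0.1,-0.1,-0.4,0,1,0,1, 0.1,-0.1,-0.5,0,1,0,1, 0.1,-0.1,-0.6,0,1,0,1, 0.1,-0.1,-0.7,0,1,0,1, 0.1,-0.1,-0.75,0,1,0,1, 0.1,-0.1,-0.75,0,1,0,1, 0.1,-0.1,-0.75,0,1,0,1]' 80 >/dev/null;python3 st.py
python3 - <<'E'
from h import *
from bench import r
for n in('side','top'):
    im=r.get_image(n)['image']; cv2.imwrite(f"pics/{n}18.png",im)
cv2.imwrite('pics/r18.png',np.vstack([rect(n,cv2.imread(f'pics/{n}18.png'),0,0) for n in('top','side')]))
E
```

```text
t 45.55 tcp [567.5 -18.9 137.2] board [ 1.2 69.9 71.1] open 15.0 F [ -3.7 -15.9   9.1] T [-3.21  0.4  -1.93]
 q [-0.17  0.13 -0.75  0.21  0.24  1.15]  toolx [ 0.478  0.158 -0.864] tooly [0.823 0.263 0.503]
 in board: toolx [ 0.004  0.001 -1.   ] tooly [ 1.    -0.006  0.004]
 F board [ -2.8 -13.9  12.1]
 holder xy [ 101.2 -312.1] tooly in holder [0.766 0.4   0.503]
```

View pics/r18.png

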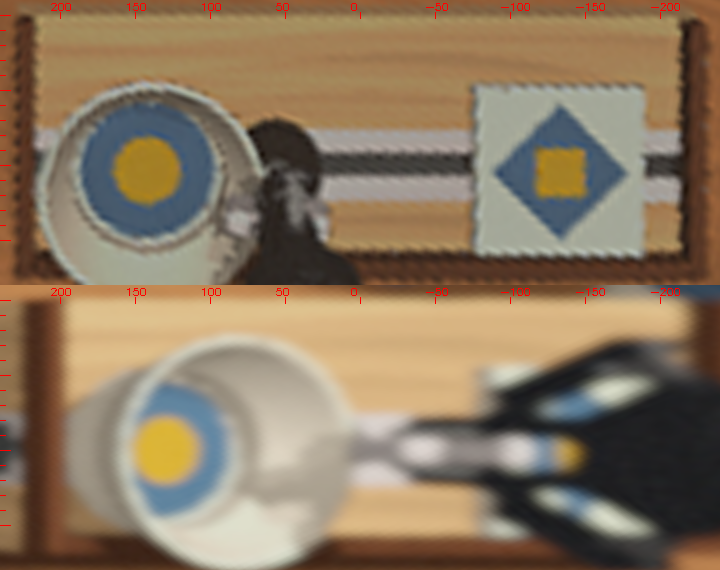

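```bash
python3 -m jog '[0,0,0.2,0,0,0,1, 0,0,0.2,0,0,0,0.7, 0,0,0.2,0,0,0,0, 0,0,0.2,0,0,0,0, 0,0,0.2,0,0,0,0, 0,0,0.6,0,0,0,0, 0.3,0,1,0,0,0,0, 0.5,0,1,0,0,0,0]' 120 >/dev/null;python3 st.py
python3 - <<'E'
from h import *
from bench import r
for n in('side','top'):
    im=r.get_image(n)['image']; cv2.imwrite(f"pics/{n}19.png",im)
cv2.imwrite('pics/r19.png',np.vstack([rect(n,cv2.imread(f'pics/{n}19.png'),0,0) for n in('top','side')]))
crop(cv2.imread('pics/side19.png'),200,120,110,110,5.4,'side19c.png')
E
```

```text
t 46.45 tcp [573.6 -28.1 132.8] board [ 1.5 59.3 65.9] open 85.6 F [-0.3 -0.1 -0. ] T [-0.14  0.43 -0.  ]
 q [-0.18  0.15 -0.74  0.21  0.24  1.14]  toolx [ 0.479  0.157 -0.864] tooly [0.823 0.262 0.504]
 in board: toolx [ 0.004  0.001 -1.   ] tooly [ 1.    -0.006  0.004]
 F board [-0.3 -0.   0.1]
 holder xy [ 108.7 -320.2] tooly in holder [0.766 0.4   0.504]
```

View pics/r19.png

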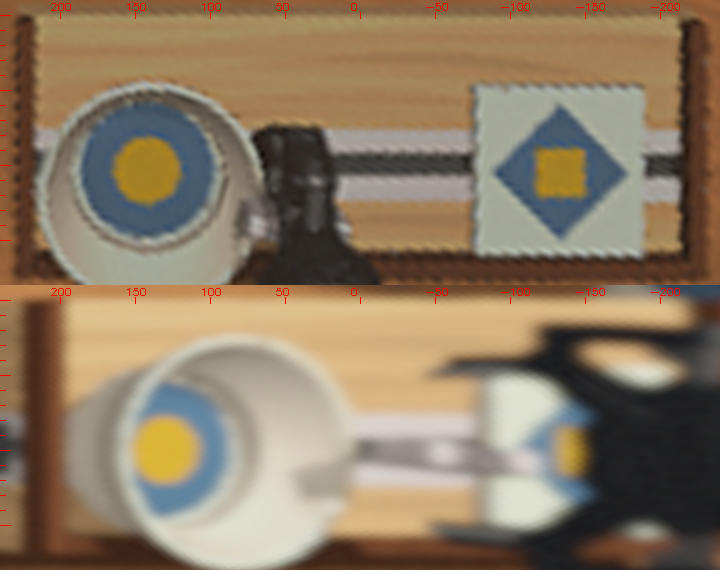

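View pics/side19c.png

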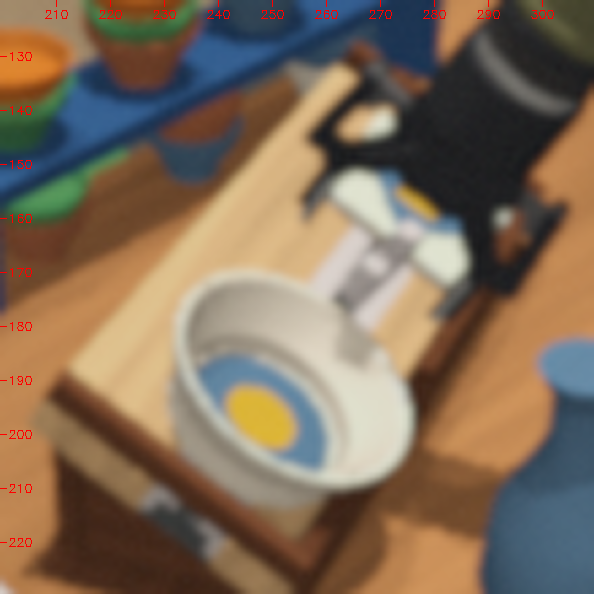

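```bash
python3 -m jog '[0.3,-0.1,0,0,0,0,0, 0.6,-0.1,0,0,0,0.3,0, 0.6,-0.1,0,0,0,0.3,0.6, 0.6,-0.1,0,0,0,0.3,1, 0.6,-0.1,0,0,0,0.3,1, 0.6,-0.1,0,0,0,0.3,1, 0.6,-0.1,0,0,0,0.3,1, 0.6,-0.1,0,0,0,0.3,1]' 120 >/dev/null;python3 st.py
python3 -m jog '[0,0,-0.2,0,0,0,1, 0,0,-0.4,0,0,0,1, 0,0,-0.6,0,0,0,1, 0,0,-0.7,0,0,0,1, 0,0,-0.8,0,0.5,0,1, 0,0,-0.9,0,0.5,0,1, 0,0,-1,0,0.5,0,1, 0,0,-1,0,0.5,0,1]' 120 >/dev/null;python3 st.py
```

```text
t 47.35 tcp [574.2 -26.9 126. ] board [-1.  60.2 59.5] open 14.9 F [-0.4 -0.9 -0.8] T [-0.24  0.75  0.01]
 q [-0.18  0.16 -0.76  0.18  0.25  1.14]  toolx [ 0.481  0.159 -0.862] tooly [0.822 0.261 0.506]
 in board: toolx [ 0.007  0.002 -1.   ] tooly [ 1.    -0.007  0.007]
 F board [-1.  -0.7 -0.4]
 holder xy [ 109.2 -318.9] tooly in holder [0.765 0.399 0.506]
t 48.15 tcp [571.4 -17.4 126.2] board [-0.7 70.2 59.6] open 14.7 F [ 3.3 -3.3 -3.4] T [-0.93 -0.04 -0.57]
 q [-0.17  0.15 -0.76  0.18  0.25  1.15]  toolx [ 0.478  0.167 -0.862] tooly [0.822 0.261 0.507]
 in board: toolx [ 0.008  0.011 -1.   ] tooly [ 1.    -0.007  0.008]
 F board [ 0.1 -4.2 -4. ]
 holder xy [ 104.7 -310. ] tooly in holder [0.764 0.399 0.507]
```

```bash
cat > yd.py <<'E'
from h import *
def yel(im,n):
    h=cv2.cvtColor(im,cv2.COLOR_BGR2HSV); m=cv2.inRange(h,(18,140,90),(32,255,255))
    x0,y0,x1,y1=(240,140,310,200) if n=='top' else (195,165,275,215)
    q=np.zeros_like(m); q[y0:y1,x0:x1]=m[y0:y1,x0:x1]
    k,l,st,c=cv2.connectedComponentsWithStats(q); i=1+np.argmax(st[1:,4]); return c[i],st[i,4]
if __name__=='__main__':
    from bench import r
    im={n:r.get_image(n)['image'] for n in('top','side')}
    for n in im: cv2.imwrite(f'pics/{n}_l.png',im[n])
    for tag in('0','19','_l'):
        for n in('top','side'):
            c,a=yel(cv2.imread(f'pics/{n}{tag}.png'),n); print(tag,n,c,a,np.round(onb(n,*c,.008),1))
        p,e=tri(yel(cv2.imread(f'pics/top{tag}.png'),'top')[0],yel(cv2.imread(f'pics/side{tag}.png'),'side')[0]); print('tri',np.round(tob(p),1),np.round(e,1))
    cv2.imwrite('pics/r_l.png',np.vstack([rect(n,im[n],0,0) for n in('top','side')]))
E
python3 yd.py
```

```text
0 top [273.92380952 171.75238095] 105 [ -0.6 133.9   8. ]
0 side [249.06329114 195.36708861] 79 [ -0.2 131.    8. ]
tri [1.00e-01 1.34e+02 1.04e+01] [0.2 0.2]
19 top [271.5        172.53773585] 106 [ -0.5 142.9   8. ]
19 side [247.7721519  196.70886076] 79 [  0.6 139.7   8. ]
tri [  0.7 143.1  10.9] [0. 0.]
_l top [269.26666667 173.21904762] 105 [ -0.2 151.1   8. ]
_l side [246.79268293 198.5       ] 82 [ -0.2 149.    8. ]
tri [  0.2 151.1   9.6] [0.3 0.3]
```

View pics/r_l.png

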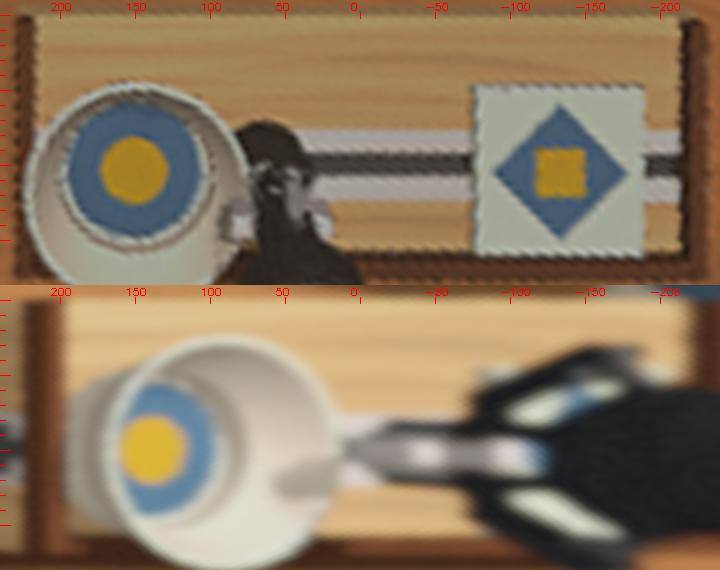

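```bash
python3 -m jog '[0,0.03,-0.1,0,0,0,1, 0,0.03,-0.2,0,0,0,1, 0,0.03,-0.3,0,0,0,1, 0,0.03,-0.4,0,0,0,1, 0,0.03,-0.5,0,0,0,1, 0,0.03,-0.6,0,0,0,1, 0,0.03,-0.7,0,0,0,1, 0,0.03,-0.7,0,0,0,1]' 120 >/dev/null;python3 st.py; python3 yd.py | tail -3
```

```text
t 49.05 tcp [569.3 -10.4 126.4] board [-0.4 77.4 59.6] open 14.6 F [ 2.7 -2.6 -3. ] T [-0.92  0.11 -0.56]
 q [-0.15  0.15 -0.77  0.18  0.24  1.16]  toolx [ 0.478  0.168 -0.862] tooly [0.822 0.262 0.506]
 in board: toolx [ 0.008  0.011 -1.   ] tooly [ 1.    -0.007  0.007]
 F board [-0.  -3.3 -3.4]
 holder xy [ 101.5 -303.5] tooly in holder [0.764 0.399 0.506]
_l top [267.24761905 174.05714286] 105 [ -0.7 158.8   8. ]
_l side [245.82716049 199.65432099] 81 [  0.2 155.9   8. ]
tri [  0.3 159.   10.6] [0.1 0.1]
```

```bash
python3 -m jog '[0,0,-0.05,0,0,0,1, 0,0,-0.1,0,0,0,1, 0,0,-0.15,0,0,0,1, 0,0,-0.15,0,0,0,1, 0,0,-0.15,0,0,0,1, 0,0,-0.15,0,0,0,1, 0,0,-0.15,0,0,0,1, 0,0,-0.15,0,0,0,1]' 120 >/dev/null;python3 st.py; python3 yd.py | tail -3
```

```text
t 49.95 tcp [568.8  -9.  126.4] board [-0.4 78.9 59.6] open 14.4 F [ 4.  -2.8 -2.2] T [-0.91  0.04 -0.54]
 q [-0.15  0.15 -0.77  0.17  0.24  1.17]  toolx [ 0.478  0.168 -0.862] tooly [0.822 0.261 0.506]
 in board: toolx [ 0.008  0.011 -1.   ] tooly [ 1.    -0.007  0.008]
 F board [ 1.4 -3.9 -3.4]
 holder xy [ 100.8 -302.1] tooly in holder [0.764 0.399 0.506]
_l top [266.80582524 174.08737864] 103 [ -0.2 160.4   8. ]
_l side [245.59302326 199.89534884] 86 [  0.3 157.4   8. ]
tri [  0.6 160.4  10.5] [0.2 0.2]
```

```bash
python3 -m jog '[0,0,-0.05,0,0,0,1, 0,0,-0.1,0,0,0,1, 0,0,-0.15,0,0,0,1, 0,0,-0.2,0,0,0,1, 0,0,-0.2,0,0,0,1, 0,0,-0.2,0,0,0,1, 0,0,-0.2,0,0,0,1, 0,0,-0.2,0,0,0,1]' 120 >/dev/null;python3 st.py; python3 yd.py | tail -3
```

```text
t 50.85 tcp [568.5  -7.9 126.5] board [-0.3 80.1 59.7] open 14.9 F [ 4.  -4.4 -3.4] T [-1.41 -0.01 -0.82]
 q [-0.15  0.14 -0.77  0.17  0.24  1.17]  toolx [ 0.478  0.166 -0.862] tooly [0.822 0.261 0.506]
 in board: toolx [ 0.007  0.009 -1.   ] tooly [ 1.    -0.007  0.007]
 F board [ 0.4 -5.4 -4.2]
 holder xy [ 100.3 -301.1] tooly in holder [0.765 0.399 0.506]
_l top [266.66981132 174.10377358] 106 [-1.000e-01  1.608e+02  8.000e+00]
_l side [245.44047619 200.11904762] 84 [  0.3 158.7   8. ]
tri [  0.5 160.9   9.9] [0.2 0.2]
```

```bash
python3 -m jog '[0,0,0.15,0,0,0,1, 0,0,0.2,0,0,0,1, 0,0,0.2,-6,0,0,1, 0,0,0.2,-12,0,0,1, 0,0,0.2,-18,0,0,1, 0,0,0.2,-24,0,0,1, 0,0,0.2,-30,0,0,1, 0,0,0.2,-30,0,0,1]' 120 >/dev/null;python3 st.py; python3 yd.py | tail -3
```

```text
t 51.75 tcp [567.9  -8.9 125.8] board [-1.5 79.2 59.5] open 14.7 F [-0.3  0.1 -1.4] T [-0.35  0.67 -0.03]
 q [-0.15  0.15 -0.77  0.18  0.24  0.64]  toolx [ 0.476  0.168 -0.863] tooly [0.557 0.702 0.444]
 in board: toolx [ 0.006  0.012 -1.   ] tooly [0.87  0.494 0.011]
 F board [-1.   0.2 -1.1]
 holder xy [  99.9 -302.3] tooly in holder [0.428 0.787 0.444]
_l top [266.62616822 174.07476636] 107 [  0. 161.   8.]
_l side [245.44047619 200.11904762] 84 [  0.3 158.7   8. ]
tri [  0.6 161.    9.9] [0.2 0.2]
```

```bash
python3 -m jog '[0,0,0,-8,0,0,1, 0,0,0,-16,0,0,1, 0,0,0,-24,0,0,1, 0,0,0,-32,0,0,1, 0,0,0,-40,0,0,1, 0,0,0,-48,0,0,1, 0,0,0,-56,0,0,1, 0,0,0,-60.4,0,0,1]' 120 >/dev/null;python3 st.py
```

```text
t 52.65 tcp [567.5 -11.3 125.2] board [-2.7 77.1 59.6] open 14.8 F [-0.4 -7.4 -1.7] T [-1.77  0.79 -1.05]
 q [-0.15  0.15 -0.77  0.18  0.23 -0.41]  toolx [ 0.476  0.162 -0.864] tooly [-0.312  0.95   0.006]
 in board: toolx [ 0.003  0.006 -1.   ] tooly [0.001 1.    0.006]
 F board [-3.2 -6.9 -0.2]
 holder xy [  99.9 -304.7] tooly in holder [-0.471  0.882  0.006]
```

```bash
python3 -m jog '[0,-0.06,0,0,0,0,1, 0,-0.06,0,0,0,0,1, 0,-0.06,0,0,0,0,0.8, 0,-0.06,0,0,0,0,0.5, 0,-0.06,0,0,0,0,0, 0,-0.06,0,0,0,0,0, 0,-0.06,0,0,0,0,0, 0,-0.06,0,0,0,0,0]' 40 >/dev/null;python3 st.py
python3 -m jog '[-1,0,0,0,0,0,0, -3,0,0,0,0,0,0, -6,0,0,0,0,0,0, -10,0,0,0,0,0,0, -14,0,0,0,0,0,0, -16,-4,0,0,0,0,0, -16,-8,0,0,0,0,0, -16,-12,0,0,0,0,0]' >/dev/null;python3 st.py;  python3 yd.py | tail -3
python3 - <<'E'
from h import *
crop(cv2.imread('pics/side_l.png'),190,120,120,120,5,'side20c.png');crop(cv2.imread('pics/top_l.png'),235,105,145,105,5.4,'top20c.png')
c=cv2.imread('pics/top_l.png'); crop(c,235,105,145,105,5.4,'top20c.png')
cv2.imwrite('pics/r20.png',np.vstack([rect('top',c,0,0),rect('top',c,0,98)]))
E
```

```text
t 53.45 tcp [567.8 -11.7 125.3] board [-2.6 76.6 59.6] open 85.3 F [-0.2 -0.1  0. ] T [-0.15  0.41 -0.06]
 q [-0.15  0.15 -0.77  0.18  0.23 -0.41]  toolx [ 0.476  0.162 -0.864] tooly [-0.313  0.95   0.006]
 in board: toolx [ 0.003  0.006 -1.   ] tooly [0.001 1.    0.006]
 F board [-0.2 -0.1  0.2]
 holder xy [ 100.2 -305. ] tooly in holder [-0.471  0.882  0.006]
t 54.25 tcp [ 529.4 -153.3  265.6] board [ -2.1 -46.  221.3] open 85.6 F [0.  0.5 0.4] T [-0.12  0.39  0.02]
 q [-0.5   0.03 -0.47  0.69  0.38 -0.74]  toolx [ 0.48   0.161 -0.863] tooly [-0.313  0.95   0.003]
 in board: toolx [ 0.007  0.004 -1.   ] tooly [-0.     1.     0.004]
 F board [0.3 0.4 0.2]
 holder xy [  86.8 -451.1] tooly in holder [-0.471  0.882  0.003]
_l top [266.66037736 174.11320755] 106 [ -0.2 160.9   8. ]
_l side [245.50588235 200.12941176] 85 [1.000e-01 1.585e+02 8.000e+00]
tri [  0.4 160.9   9.9] [0.2 0.2]
```

View pics/side20c.png

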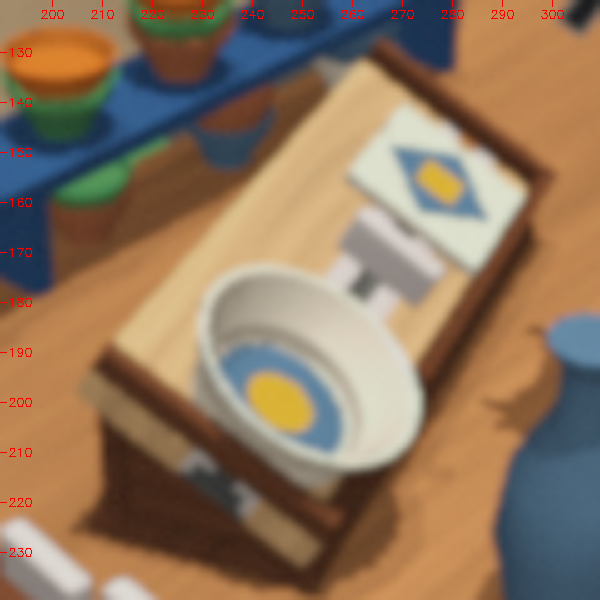

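View pics/r20.png

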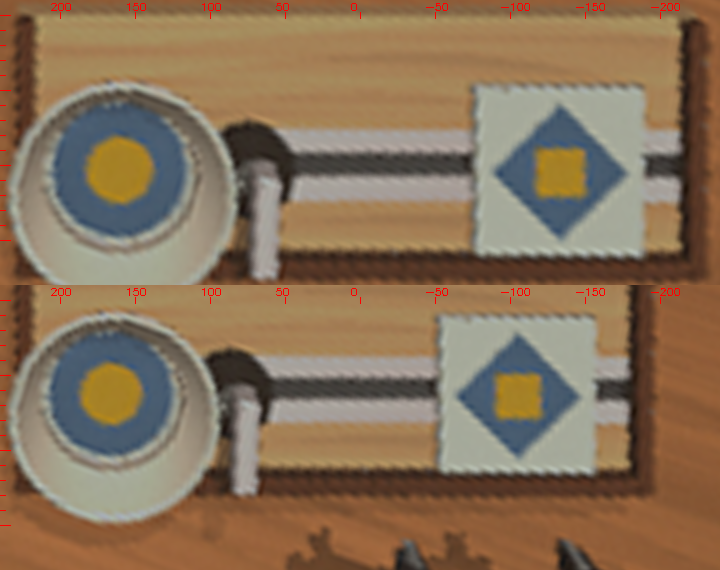

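View pics/r_l.png

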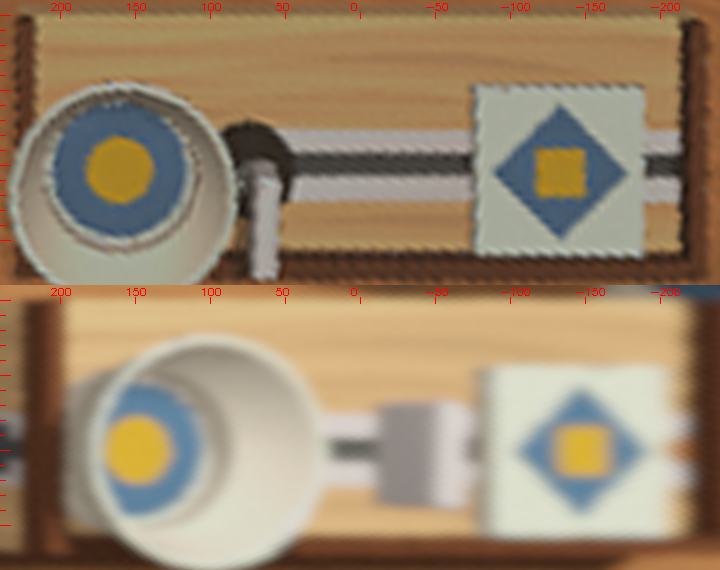

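Run:
```python
from h import *
for n in('top','side'):
    im=cv2.imread(f'pics/{n}_l.png'); crop(im,*((180,145,65,85,7) if n=='top' else (165,200,70,90,6.6)),f"{n}21c.png",5)
a=cv2.imread('pics/top21c.png');b=cv2.imread('pics/side21c.png');h=594
cv2.imwrite('pics/c21.png',cv2.resize(np.hstack([a[:h,:455],b[:h]][:2]) if a.shape[0]>=h else np.hstack([cv2.resize(a,(455,h)),b[:h]]),None,fx=.85,fy=.85))
```

```text
(no output)
```

View pics/c21.png

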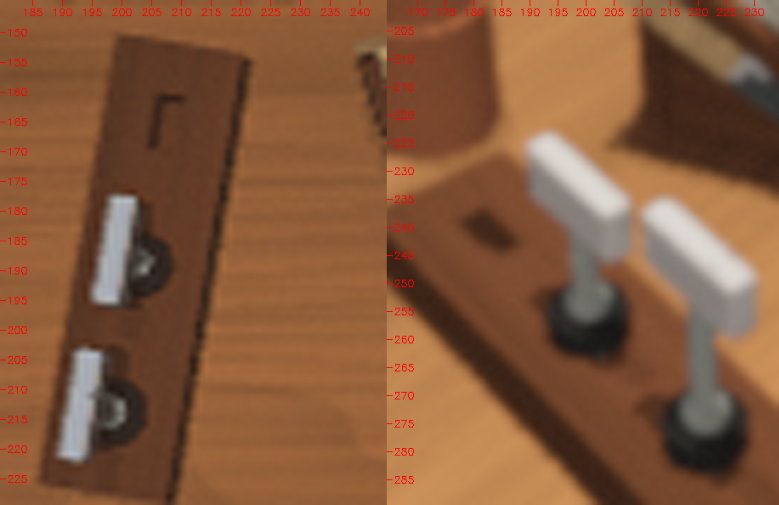

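The slim stop stands upright and home (side view, collar at 201,256), and the tall stop has not moved (221,276). Handing in.

```bash
python3 -c "
from bench import r
print(r.close_job())"
```

```text
the job is handed in; nothing more can be done
None
```

The job is done and handed in at about 54 s of the 72 s. No verdict was reported.

**What I did**
- **Slim stop:** I unlocked it with a quarter turn, lifted it out and stood it in the holder's middle mortise.
- **Wide-bumper stop:** I dropped it into the slot between dish and tile and slid it under the rim. I pushed the dish to the left end strip, turned the stop a quarter turn to lock it, let go and backed off.

**What the last checks showed**
- **Slim stop home:** touching the wing's top found it at z = 138.0 mm, which is exactly the seated height. The last picture shows it upright.
- **Dish:** its axis is at board y of about 161 mm in the pictures. The cameras read about 2 mm high there, so it is at the strip, about 159 mm. Its x is about 0.
- **Bumper gap:** the bumper axis is about 86 to 87 mm from the dish axis, so they are touching or nearly so.
- **Wing:** it lies across the slot and leans about 1.5 degrees.
- **Leave-alone items:** the tile and tall stop are where they were. I did not measure the vase, tagine, bowls or mug again at the end.
- **Forces:** the push on the dish peaked at about 14 N. The highest reading at the wrist was about 45 N, while seating the slim stop.

**What went wrong or disagreed**
- **Slim stop insertion:** the first try hit the mortise's edge at 33 N. Camera and arm disagreed by about 2.5 mm at the holder, and one collar reading suggested the stop was up to 6 mm proud. Re-seating it and the touch check settled that.
- **First push on the dish:** the wide stop tilted about 8 degrees in the grip. I let it settle, gripped it lower at 120 N and finished the slide with only 3 to 5 N on it.

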